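Stand the locating mandrel in the assembly fixture and lock it

ROBOT

A 6-joint arm with a two-finger parallel gripper is mounted at the origin on the work surface. World frame = base frame: x ahead of the robot, y to its left, z up, the work surface at z = 0. Lengths are in m, angles in degrees, forces in N, time in s.
With the tool pointing down it reaches from about 0.325 to 0.925 m from the base axis. Payload 3.1 kg.
Tool frame: the origin (TCP) lies at the very end of the fingers, on their centre line; the grasp point (between the pads) lies 19 mm behind it (ctrl.grip_depth is the distance from the TCP to the grasp point, in m); z points along the fingers, y is the line along which they close (so a half turn about z gives the same grasp; the last joint's range is limited). The gripper opens to 85 mm and grips with 20 to 120 N. Pads are 22 mm wide; open, the fingers measure 114 mm over their backs; the gripper's body (76 mm by 85 mm) begins 54 mm behind the grasp point. The pads swing forward as they close: fully open they stand 13 mm farther back than shut.
Start: joints at [-77.705, 12.427, 92.441, -0, 75.132, -6.429], TCP at [0.201, -0.592, 0.202] pointing down, gripper open.
Joint ranges: [-157.48, 157.48], [-44.54, 120.13], [17.64, 146.25], [-64.5, 244.5], [7.68, 150.69], [-147.95, 147.95]. Speed limits (degrees/s): [159.86, 159.86, 180, 180, 180, 180].

INTERFACE

Orientations are given as [roll, pitch, yaw] about the fixed x, y, z axes, in that order (R = Rz(yaw) Ry(pitch) Rx(roll)).
In Python, from station import ctrl, viewer, ticket gives the robot as it stands. The module is installed in compiled form; this text tells all that it offers.
- The arm moves only by the tool move_arm, never from a script. Its argument "moves" is a list of rows, each an object of numbers: "jaw": the gripper command: -1 is shut, 1 is fully open, values between are in proportion; "x", "y", "z": the shift along the tool's x, y, z each as a share of 0.12 m, from -1 to 1; "rx", "ry", "rz": the turn, a rotation vector about the tool's x, y, z each as a share of 2 rad, from -1 to 1. In form: [{"jaw": .., "x": .., "y": .., "z": .., "rx": .., "ry": .., "rz": ..}, ...]. A call has 1 to 12 rows; each row is the pose to reach, as a shift and turn from the pose commanded when the call began, along the tool's axes at that moment; what a row does not reach only later rows make up. A row lasts 1/10 s, in which the tool goes at most 50 mm and 8.59 degrees, less where a joint would pass 70% of its speed; a pose out of reach is approached as far as the arm can. A call with a number of a shift or a turn outside -1 to 1 is refused whole. A call with a gripper value outside its range is refused whole. The fingers move at their own pace and stop on an object; "force" is the grip in N (left out, the last holds). Time passes only in rows, so rows that repeat a pose let the fingers close. It gives the time, the measured TCP pose, the force, the opening and the grip force at its end, in the units of the state.
- ctrl.get_obs(): the state, without advancing time (a new reading comes with each control period).
- viewer.snapshot(name): name is "scene" or "top" or "wrist"; returns a dict with "pixels" (480x640x3 uint8, red, green, blue), "fx", "fy", "cx", "cy" (pixels), "R" (3x3) and "t" (3): a world point X has camera coordinates R X + t; the wrist camera has in their place "T_tool_cam" (4x4, takes a point from camera to tool coordinates, whose origin is the TCP and whose axes are the flange's). Camera axes: x right, y down, z forward; pixel columns grow to the right and rows downward; lengths in m; the calibration is good to about 2 mm. A picture is of the moment at which its call begins: read the wrist's pose just before it. There is no depth.
- ticket.hand_in(): hands the job in; it is judged then, once.
The state is a dict: "clock": time; "joints": joint angles; "dq": joint speeds; "tau": joint torques, N m; "tool_pos": TCP position; "tool_rot": TCP orientation; "ft_force": force on the tool from outside, world axes, zero at the start; "wrist_torque": the same for the moment, N m; "gripper_width": finger opening in m; "grasp_force": force on a finger pad.
Only numpy, scipy, OpenCV 4.12 (cv2) and the standard library are available. Lean on these libraries where they do the work, as an engineer would, in place of code of your own. Each camera call takes 0.05 s, during which the arm holds its last target. There are 200 camera calls.

TASK

Take the steel locating mandrel out of the cardboard box and stand it upright, brass foot down, in the round socket of the fixture, lowering it gently (no dropping) until its collar sits flush on the block; the blue V-rest is there to lay it down on if you need to change your grip. Then throw the red lever fully over towards the mandrel, so that the yellow fork locks the collar down. Leave the loose coils, bottle, jar and screwdriver where they are.

Things in the scene. Friction and masses are not known exactly. Their poses are not given: they have to be found in the camera images.
- mandrel: 150 mm mandrel, 0.28 kg, lying in the plain box. Origin mid-length on its axis (near the centre of mass); its x runs from foot (-75 mm) to head (+75 mm): brass plug 24 mm diameter, 35 mm long, chamfered; brass collar 34 mm diameter, x -40 to -32 mm; steel shaft 20 mm diameter, x -32 to +61 mm; black square head 34 x 34 x 14 mm.
- foot (a point): Centre of the foot's end face, at mandrel x = -75 mm.
- collar (a point): Centre of the collar's lower face (the face towards the foot), at mandrel x = -40 mm. It lies on the socket's mouth when the mandrel is home.
- part_box: Open cardboard box holding the mandrel, fixed: outside 210 x 160 mm (its x, y), walls 70 mm high and 4 mm thick, floor 4-5 mm. Origin at the centre of its underside. A like box beside it holds black coils; the walls leave room for the gripper only from straight above.
- rest: Blue base 100 x 66 x 10 mm with two white V-notched supports, fixed. Origin at the centre of its underside; a shaft laid in the notches runs along its x axis. The supports are 10 mm thick, at x = -35 and +35 mm; V of 90 degrees; tops 67 mm above the bench. Between them is room for fingers.
- rest_axis (a point): Where the axis of a 20 mm shaft runs when laid in the V-rest, midway between its supports, 60 mm above the bench. The mandrel's shaft spans the supports when its point x = +15 mm lies here (within 5 mm), either way round.
- fixture: Aluminium base 110 x 270 x 12 mm with a steel block 76 x 76 mm, top 62 mm above the bench, fixed. Origin under the socket's axis, on the bench. The lever stands on its +y side.
- socket (a point): Centre of the socket's mouth, on the block's top face, 62 mm above the bench. The hole goes straight down, 27 mm diameter, 38 mm deep, 3 mm chamfer. The fork (8 mm thick, its top 81 mm above the bench) waits at least 24 mm from this axis on the +y side and slides over the collar.
- lock_lever (a joint): Angle of the red lever: 0 to 1.2 rad. 0 = open, leaning 0.6 rad away from the mandrel (to the fixture's +y); 1.2 = locked, leaning 0.6 rad towards the socket (-y). It stays where it is left; moving it takes about 3 N at the grip.
- lever_pivot (a point): Lever's hinge, 50 mm above the bench, 150 mm from the socket's axis along the fixture's +y. The hinge axis is the fixture's x axis.
- lever_grip (a point): Point in the lever's red grip, 60 mm from the hinge. The grip is 20 mm diameter, from 36 to 86 mm from the hinge.
- coil_1: Loose black solenoid coil, 62 x 40 x 32 mm, origin under it. Bystander.
- coil_2: Second loose black coil, the same. Bystander.
- glue_bottle: Red bottle, 60 mm diameter, 150 mm tall, origin under it. Bystander.
- screwdriver: Orange-handled screwdriver, 190 mm long, lying. Bystander.
- jar: Clear jar with blue cap, 60 mm diameter, 70 mm tall, origin under it. Bystander.
Mind the look-alikes: they are no part of the job. What is meant by the mandrel is not pink, purple or turquoise, and is the larger of those in its own colour.

How it is judged:
By the outcome, as a careful person would: the job done as asked, in the order asked, and still so for the second after the job is handed in, with the robot touching nothing.
It also fails if it takes over 67 s, if anything falls off the work surface, if the arm or the gripper's body presses on something with over 40 N, if the wrist force passes 120 N, or if a joint passes its speed limit or range.

## Working session

There is one attempt and no reset: what is moved stays moved. The work goes in short steps, Python scripts to look and compute and a tool call to move; the robot and the scene stay as the last step left them, time stands still between calls to the robot, and variables do not carry over. Pictures are saved under pics/ and viewed, at most 10 in all, crops included, and the job is handed in when it is done.

Besides the shell and the picture viewer there is one more tool, called after "Emit:" by a JSON object that holds its "method" and its "body". move_arm: Moves the arm, as the interface text tells. Shift numbers are shares of 0.12 m and turn numbers shares of 2 rad, none past 1 either way. Its arguments: {"type":"object","properties":{"moves":{"type":"array","items":{"type":"object","properties":{"jaw":{"type":"number"},"x":{"type":"number"},"y":{"type":"number"},"z":{"type":"number"},"rx":{"type":"number"},"ry":{"type":"number"},"rz":{"type":"number"}}}},"force":{"type":"number"}},"required":["moves"]}

```bash
mkdir -p pics; cat > h.py <<'E'
import numpy as np, cv2
from scipy.spatial.transform import Rotation as Ro
from station import ctrl, viewer, ticket
def pose():
    o=ctrl.get_obs(); return np.array(o["tool_pos"]),Ro.from_euler('xyz',o["tool_rot"],degrees=True).as_matrix()
def snap(name,f=None):
    p,R=pose(); s=viewer.snapshot(name)
    if name=="wrist":
        T=np.array(s["T_tool_cam"]); Rc=R@T[:3,:3]; c=R@T[:3,3]+p
        s["R"]=Rc.T; s["t"]=-Rc.T@c
    if f: cv2.imwrite("pics/"+f,s["pixels"][:,:,::-1])
    s={k:(np.array(v) if not isinstance(v,(int,float)) else v) for k,v in s.items()}
    return s
def ray(s,u,v):
    d=s["R"].T@np.array([(u-s["cx"])/s["fx"],(v-s["cy"])/s["fy"],1]); return -s["R"].T@s["t"],d
def onz(s,u,v,z):
    c,d=ray(s,u,v); return c+d*(z-c[2])/d[2]
def proj(s,X):
    q=s["R"]@np.array(X)+s["t"]; return [float(round(s["fx"]*q[0]/q[2]+s["cx"],1)),float(round(s["fy"]*q[1]/q[2]+s["cy"],1))]
def tri(*obs):
    A=np.zeros((3,3));b=np.zeros(3)
    for s,u,v in obs:
        c,d=ray(s,u,v);d/=np.linalg.norm(d);P=np.eye(3)-np.outer(d,d);A+=P;b+=P@c
    X=np.linalg.solve(A,b); return X,[float(np.hypot(*(np.array(proj(s,X))-[u,v]))) for s,u,v in obs]
E
python3 -c "
from h import *
import pickle
d={}
for n in ['scene','top']: d[n]=snap(n,n+'0.png')
pickle.dump(d,open('s.pkl','wb'))
for n in d: print(n,-d[n]['R'].T@d[n]['t'],d[n]['fx'])
print(ctrl.get_obs(),ctrl.grip_depth, viewer.snapshot('wrist')['T_tool_cam'])
"
```

```text
scene [0.83756748 0.40154024 1.03670666] 437.7196343652394
top [ 0.31629391 -0.0903423   1.57659383] 547.9188444094488
{'clock': 0.1, 'joints': array([-7.77034026e+01,  1.24716210e+01,  9.25217385e+01,  1.28565247e-03,
        7.51326499e+01, -6.42794009e+00]), 'dq': array([-0.06626598, -0.1685057 , -0.11861569,  0.06197112, -0.04328138,
       -0.01648937]), 'tau': array([-2.11861457e-04, -3.98070395e+01, -3.04970169e+01, -1.34067600e-04,
        4.19444928e-03,  1.01870793e-05]), 'tool_pos': array([ 0.20049654, -0.59110745,  0.20068538]), 'tool_rot': array([-1.79874922e+02, -1.53412684e-02,  1.87241895e+01]), 'ft_force': array([ 0.85381596,  0.34913386, -0.18362093]), 'wrist_torque': array([-0.00472439,  0.02646367,  0.00467618]), 'grasp_force': 0.0, 'gripper_width': 0.08515143935732905} 0.0187 [[ 2.77560084e-05 -9.62163177e-01 -2.72473889e-01  6.94080418e-02]
 [ 9.99999971e-01 -3.87356249e-05  2.38650389e-04  1.19153043e-03]
 [-2.40175063e-04 -2.72473888e-01  9.62163148e-01 -1.71036034e-01]
 [ 0.00000000e+00  0.00000000e+00  0.00000000e+00  1.00000000e+00]]
```

View pics/scene0.png

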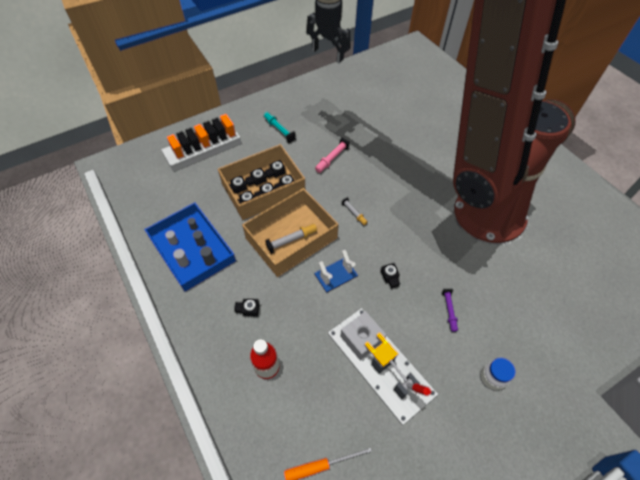

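View pics/top0.png

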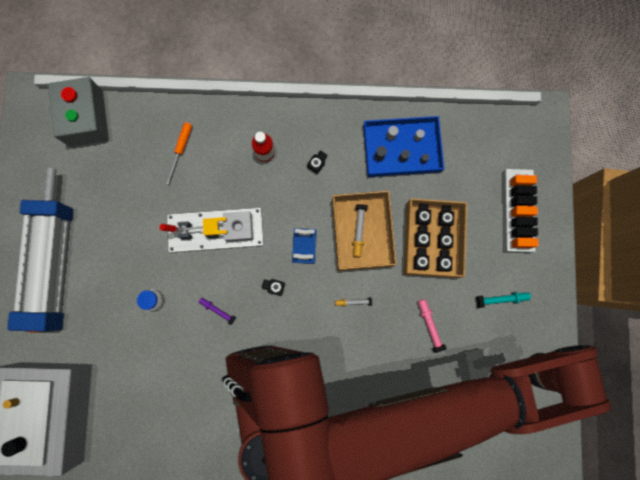

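In both views the mandrel candidates are:
- Steel and brass in the box: scene (290,238), top (359,230).
- Small steel and brass on the bench: scene (353,211), top (353,302).
- Pink: top (430,325).
- Purple: top (217,310).
- Turquoise: top (503,299).

I choose the one in the box. It is the largest in steel and brass, with its black head at top (361,208) and brass foot at top (357,254).

```bash
python3 -c "
from h import *
import pickle
d=pickle.load(open('s.pkl','rb'));a,b=d['scene'],d['top']
for n,p,q in [('foot',(316,229),(357,256)),('head',(269,246),(361,206)),('restA',(325,272),(304,231)),('restB',(348,262),(304,260)),('socket',(363,332),(237,226)),('lever',(425,391),(165,227)),('bottle',(262,346),(260,136)),('decoy foot',(364,222),(338,302)),('decoy head',(345,201),(370,301))]:
  X,e=tri((a,*p),(b,*q)); print(n,X.round(3),np.round(e,1))
c=np.hstack([cv2.resize(a['pixels'][190:280,230:350],(396,297),interpolation=2),cv2.resize(b['pixels'][185:275,325:400],(330,396),interpolation=2)[:297]])
cv2.imwrite('pics/c1.png',c[:,:,::-1])
"
```

```text
foot [ 0.473 -0.21   0.01 ] [0.9 0.9]
head [ 0.617 -0.218  0.026] [0.5 0.5]
restA [ 0.536 -0.057  0.051] [0.4 0.3]
restB [ 0.458 -0.061  0.027] [0.5 0.5]
socket [0.545 0.13  0.056] [0.2 0.1]
lever [0.526 0.316 0.113] [0.9 0.6]
bottle [0.775 0.069 0.149] [1.6 1.3]
decoy foot [ 0.341 -0.159  0.009] [0.6 0.6]
decoy head [ 0.347 -0.25   0.012] [0.4 0.4]
```

View pics/c1.png

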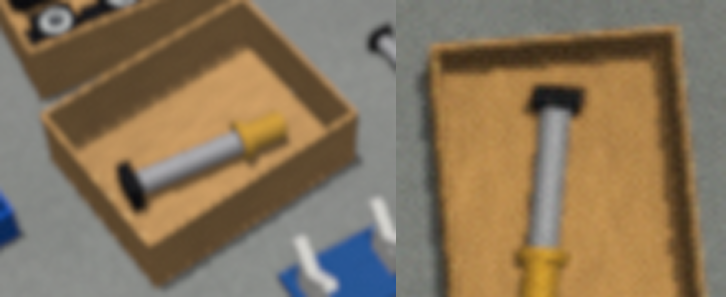

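The crop shows a black head, a steel shaft, and a brass collar and plug. It measures about 145 mm long against about 91 mm for the bench decoy, so this is the mandrel. Moving above the box.

Emit:
{"method": "move_arm", "body": {"moves": [{"x":0.33,"y":-0.18,"z":-0.05,"jaw":1},{"x":0.62,"y":-0.34,"z":-0.1,"jaw":1},{"x":0.93,"y":-0.51,"z":-0.2,"jaw":1},{"x":0.93,"y":-0.51,"z":-0.2,"jaw":1}]}}

```text
$.moves[0]: bad value
```

Emit:
{"method": "move_arm", "body": {"moves": [{"x":0.33,"y":-0.18,"jaw":1},{"x":0.62,"y":-0.34,"jaw":1},{"x":0.93,"y":-0.51,"z":-0.15,"jaw":1},{"x":0.93,"y":-0.51,"z":-0.15,"jaw":1}]}}

```text
$.moves[0]: bad value
```

```bash
cat >> h.py <<'E'
def down(yaw): return Ro.from_euler('xyz',[180,0,yaw],degrees=True).as_matrix()
def share(p,R=None,p0=None,R0=None):
    if p0 is None: p0,R0=pose()
    if R is None: R=R0
    print('xyz',(R0.T@(np.array(p)-p0)/.12).round(3),'rxyz',(Ro.from_matrix(R0.T@R).as_rotvec()/2).round(3))
def log():
    o=ctrl.get_obs(); open('log.txt','a').write(repr((list(o['joints']),list(o['tool_pos']),list(o['tool_rot'])))+'\n')
    print(round(o['clock'],2),np.round(o['joints'],1),np.round(o['tool_pos'],4),np.round(o['tool_rot'],1),np.round(o['ft_force'],1),round(o['gripper_width'],4),round(o['grasp_force'],1))
E
python3 -c "
from h import *
log(); share([.545,-.213,.26],down(-3))"
```

```text
0.15 [-77.7  12.5  92.5  -0.   75.1  -6.4] [ 0.2005 -0.5912  0.2008] [-179.9   -0.    18.7] [ 0.6 -0.2  0.2] 0.0855 0.0
xyz [ 3.731 -2.064 -0.488] rxyz [-0.001  0.     0.19 ]
```

Emit:
{"method": "move_arm", "body": {"moves": [{"jaw":1,"x":0.33,"y":-0.18,"z":-0.05,"rx":0,"ry":0,"rz":0},{"jaw":1,"x":0.62,"y":-0.34,"z":-0.1,"rx":0,"ry":0,"rz":0},{"jaw":1,"x":0.93,"y":-0.51,"z":-0.2,"rx":0,"ry":0,"rz":0}]}}

```text
clock: 0.45
tool_pos: [0.2867, -0.4963, 0.2244]
tool_rot: [-179.8, 0.0, 18.6]
ft_force: [0.3, 0.4, -0.3]
gripper_width: 0.0853
grasp_force: 0.0
```

Emit:
{"method": "move_arm", "body": {"moves": [{"jaw":1,"x":0.33,"y":-0.18,"z":-0.05,"rx":0,"ry":0,"rz":0},{"jaw":1,"x":0.62,"y":-0.34,"z":-0.1,"rx":0,"ry":0,"rz":0},{"jaw":1,"x":0.93,"y":-0.51,"z":-0.15,"rx":0,"ry":0,"rz":0}]}}

```text
clock: 0.75
tool_pos: [0.3734, -0.4029, 0.2439]
tool_rot: [-180.0, 0.0, 18.7]
ft_force: [1.0, -0.5, -0.9]
gripper_width: 0.0856
grasp_force: 0.0
```

Emit:
{"method": "move_arm", "body": {"moves": [{"jaw":1,"x":0.33,"y":-0.18,"z":-0.05,"rx":0,"ry":0,"rz":0},{"jaw":1,"x":0.62,"y":-0.34,"z":-0.1,"rx":0,"ry":0,"rz":0},{"jaw":1,"x":0.93,"y":-0.51,"z":-0.15,"rx":0,"ry":0,"rz":0}]}}

```text
clock: 1.05
tool_pos: [0.4595, -0.3091, 0.2619]
tool_rot: [-180.0, 0.0, 18.7]
ft_force: [0.4, -0.8, -0.4]
gripper_width: 0.0851
grasp_force: 0.0
```

```bash
python3 -c "
from h import *
log(); share([.545,-.213,.26],down(-3))"
```

```text
1.05 [-41.2   1.2  98.3  -0.   80.5  30.1] [ 0.4595 -0.3091  0.2619] [-180.     0.    18.7] [ 0.4 -0.8 -0.4] 0.0851 0.0
xyz [ 0.932 -0.53   0.015] rxyz [-0.    0.    0.19]
```

Emit:
{"method": "move_arm", "body": {"moves": [{"jaw":1,"x":0.31,"y":-0.18,"z":0,"rx":0,"ry":0,"rz":0.06},{"jaw":1,"x":0.62,"y":-0.35,"z":0,"rx":0,"ry":0,"rz":0.12},{"jaw":1,"x":0.93,"y":-0.53,"z":0,"rx":0,"ry":0,"rz":0.19},{"jaw":1,"x":0.93,"y":-0.53,"z":0,"rx":0,"ry":0,"rz":0.19},{"jaw":1,"x":0.93,"y":-0.53,"z":0,"rx":0,"ry":0,"rz":0.19}]}}

```text
clock: 1.55
tool_pos: [0.5442, -0.2136, 0.2613]
tool_rot: [180.0, 0.1, -2.8]
ft_force: [-0.8, -0.8, 0.1]
gripper_width: 0.0857
grasp_force: 0.0
```

```bash
python3 -c "
from h import *
import pickle
log(); s=snap('wrist','w1.png'); pickle.dump(s,open('w1.pkl','wb'))"
```

```text
1.55 [-28.3   5.1  94.3  -0.   80.6  64.6] [ 0.5442 -0.2136  0.2613] [ 1.8e+02  1.0e-01 -2.8e+00] [-0.8 -0.8  0.1] 0.0857 0.0
```

View pics/w1.png

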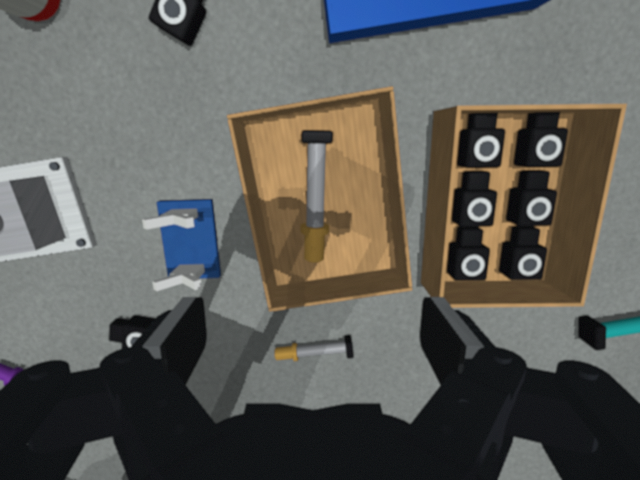

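The wrist view shows the mandrel in the box, with its head at (317,136), its foot end at (315,260) and its collar near (316,225). The rest is at (188,240).

```bash
python3 -c "
from h import *
import pickle
d=pickle.load(open('s.pkl','rb'));a,b=d['scene'],d['top'];w=pickle.load(open('w1.pkl','rb'))
hs=cv2.cvtColor(w['pixels'],cv2.COLOR_RGB2HSV)
def cen(m):
  n,l,st,c=cv2.connectedComponentsWithStats(m.astype(np.uint8)); i=1+np.argmax(st[1:,4]); ys,xs=np.where(l==i); return cv2.minAreaRect(np.c_[xs,ys].astype(np.float32)),st[i]
x0,y0,x1,y1=265,120,372,270
roi=hs[y0:y1,x0:x1]
m=np.zeros(roi.shape[:2]); 
print('black',cen((roi[:,:,2]<45)))
print('grey',cen((roi[:,:,1]<60)&(roi[:,:,2]>70)))
for z in (.022,.03):
  print([onz(w,*p,z).round(4) for p in [(317,136),(316,180),(315,258)]])
print('tri head',tri((a,270,246),(b,361,207),(w,317,137)),'foot',tri((a,316,229),(b,357,256),(w,315,258)))
# rest: support tops
for p in [(168,220),(178,283),(188,240)]: print(onz(w,*p,.01).round(4),onz(w,*p,.06).round(4))
"; python3 - <<'E'
# kinematic fit
import numpy as np
from scipy.optimize import least_squares
L=[eval(l) for l in open('log.txt')]
for j,p,r in L: 
    print(np.round(j,2), np.hypot(p[0],p[1])*np.sin(np.radians(j[0])-np.arctan2(p[1],p[0])), np.hypot(p[0],p[1])*np.cos(np.radians(j[0])-np.arctan2(p[1],p[0])), p[2])
E
```

```text
black (((51.5, 16.5), (11.0, 29.0), 90.0), array([ 37,  11,  30,  12, 226], dtype=int32))
grey (((50.21849060058594, 64.89903259277344), (17.530166625976562, 84.29856872558594), 1.7623909711837769), array([  41,   23,   20,   85, 1452], dtype=int32))
[array([ 0.6143, -0.2229,  0.022 ]), array([ 0.5667, -0.2196,  0.022 ]), array([ 0.474, -0.214,  0.022])]
[array([ 0.6143, -0.2228,  0.03  ]), array([ 0.5676, -0.2195,  0.03  ]), array([ 0.4767, -0.2141,  0.03  ])]
tri head (array([ 0.61408741, -0.22047833,  0.0199268 ]), [0.8246211251235404, 0.9848857801796065, 2.308679276123025]) foot (array([ 0.47178793, -0.21149697,  0.00933013]), [1.0000000000000058, 1.1045361017187507, 2.561249694973154])
[ 0.5266 -0.0404  0.01  ] [ 0.5369 -0.0614  0.06  ]
[ 0.4453 -0.0401  0.01  ] [ 0.4653 -0.0611  0.06  ]
[ 0.5006 -0.0607  0.01  ] [ 0.514  -0.0794  0.06  ]
[-77.7   12.47  92.51  -0.    75.13  -6.43] -0.06999407147307707 0.6203662488953096 0.20083830974972655
[-4.118e+01  1.210e+00  9.833e+01 -1.000e-02  8.047e+01  3.010e+01] -0.06994556308369702 0.5493287056152544 0.2618664121039128
[-2.829e+01  5.130e+00  9.429e+01 -4.000e-02  8.065e+01  6.457e+01] -0.0697926624376873 0.5804088312175735 0.26133177056694146
```

```bash
python3 - <<'E'
import numpy as np
from scipy.optimize import least_squares
L=[eval(l) for l in open('log.txt')]+[]
def f(q):
    a,h,l2,l3=q; o=[]
    for j,p,r in L:
        A=np.radians(j); R=np.hypot(p[0],p[1]); rr=np.sqrt(R*R-.07**2)
        o+=[a+l2*np.sin(A[1])+l3*np.sin(A[1]+A[2])-rr, h+l2*np.cos(A[1])+l3*np.cos(A[1]+A[2])-p[2]]
    return o
s=least_squares(f,[0,.2,.4,.4]);print(s.x,np.array(s.fun)*1e3, np.linalg.cond(s.jac))
E
```

```text
[-0.00493973 -0.06617694  0.41996848  0.55390764] [ 0.45205467 -0.10052199  0.86451995 -0.02195722 -1.31657426  0.12247998] 45.255708655359804
```

Emit:
{"method": "move_arm", "body": {"moves": [{"jaw":0.3,"x":0.06,"y":0.02,"z":0.35,"rx":0,"ry":0,"rz":0.007},{"jaw":0.3,"x":0.117,"y":0.04,"z":0.7,"rx":0,"ry":0,"rz":0.007},{"jaw":0.3,"x":0.117,"y":0.04,"z":1,"rx":0,"ry":0,"rz":0.007},{"jaw":0.3,"x":0.117,"y":0.04,"z":1,"rx":0,"ry":0,"rz":0.007}]}}

```text
clock: 2.0
tool_pos: [0.5519, -0.2189, 0.1349]
tool_rot: [-179.7, 0.7, -3.9]
ft_force: [-0.5, 0.1, 0.0]
gripper_width: 0.0556
grasp_force: 0.0
```

```bash
python3 -c "
from h import *
log(); s=snap('wrist')
c=s['pixels'];cv2.imwrite('pics/w2.png',c[:,:,::-1])
for n,X in [('foot',(.4695,-.2137,.022)),('head',(.6185,-.223,.022)),('grip',(.5585,-.219,.022))]: print(n,proj(s,X))
share([.5585,-.219,.008],down(-3.6))"
```

```text
2.0 [-28.4  12.9  99.4  -0.   68.5  65.6] [ 0.5519 -0.2189  0.1349] [-179.7    0.7   -3.9] [-0.5  0.1  0. ] 0.0556 0.0
foot [312.7, 316.7]
head [311.4, 139.3]
grip [311.7, 217.0]
xyz [ 0.042 -0.007  1.088] rxyz [-0.002  0.004 -0.003]
```

View pics/w2.png

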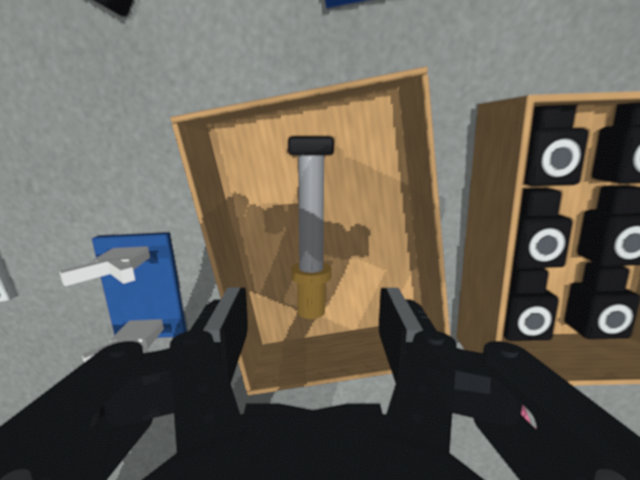

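Projected foot (313,317) and head (311,139) agree with the picture. Descending.

Emit:
{"method": "move_arm", "body": {"moves": [{"jaw":0.3,"x":0,"y":0,"z":0.35,"rx":0,"ry":0,"rz":0},{"jaw":0.3,"x":0,"y":0,"z":0.7,"rx":0,"ry":0,"rz":0},{"jaw":0.3,"x":0,"y":0,"z":0.95,"rx":0,"ry":0,"rz":0},{"jaw":0.3,"x":0,"y":0,"z":0.95,"rx":0,"ry":0,"rz":0},{"jaw":0.3,"x":0,"y":0,"z":0.95,"rx":0,"ry":0,"rz":0}]}}

```text
clock: 2.55
tool_pos: [0.5592, -0.2215, 0.0303]
tool_rot: [179.9, -0.2, -3.9]
ft_force: [0.3, 0.8, 0.4]
gripper_width: 0.0554
grasp_force: 0.0
```

```bash
python3 -c "
from h import *
log(); share([.5585,-.219,.008],down(-3.6))"
```

```text
2.55 [-28.3  20.9 102.1  -0.   56.9  65.6] [ 0.5592 -0.2215  0.0303] [179.9  -0.2  -3.9] [0.3 0.8 0.4] 0.0554 0.0
xyz [-0.008 -0.02   0.186] rxyz [ 0.001 -0.001 -0.003]
```

Emit:
{"method": "move_arm", "body": {"moves": [{"jaw":0.3,"x":0,"y":-0.02,"z":0.1,"rx":0,"ry":0,"rz":0},{"jaw":0.3,"x":0,"y":-0.02,"z":0.18,"rx":0,"ry":0,"rz":0},{"jaw":0.3,"x":0,"y":-0.02,"z":0.18,"rx":0,"ry":0,"rz":0},{"jaw":-0.6,"x":0,"y":-0.02,"z":0.18,"rx":0,"ry":0,"rz":0},{"jaw":-1,"x":0,"y":-0.02,"z":0.18,"rx":0,"ry":0,"rz":0},{"jaw":-1,"x":0,"y":-0.02,"z":0.18,"rx":0,"ry":0,"rz":0},{"jaw":-1,"x":0,"y":-0.02,"z":0.18,"rx":0,"ry":0,"rz":0},{"jaw":-1,"x":0,"y":-0.02,"z":0.18,"rx":0,"ry":0,"rz":0},{"jaw":-1,"x":0,"y":-0.02,"z":0.18,"rx":0,"ry":0,"rz":0}], "force": 60}}

```text
clock: 3.45
tool_pos: [0.558, -0.2177, 0.0063]
tool_rot: [180.0, -0.0, -3.8]
ft_force: [0.6, -0.5, -0.5]
gripper_width: 0.0001
grasp_force: 0.0
```

```bash
python3 -c "
from h import *
log()"
```

```text
3.45 [-28.   22.8 102.6   0.   54.6  65.8] [ 0.558  -0.2177  0.0063] [180.   -0.   -3.8] [ 0.6 -0.5 -0.5] 0.0001 0.0
```

The jaws shut on nothing, so I need to look.

```bash
python3 -c "
from h import *
s=snap('wrist','w3.png')"
```

```text
(no output)
```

View pics/w3.png

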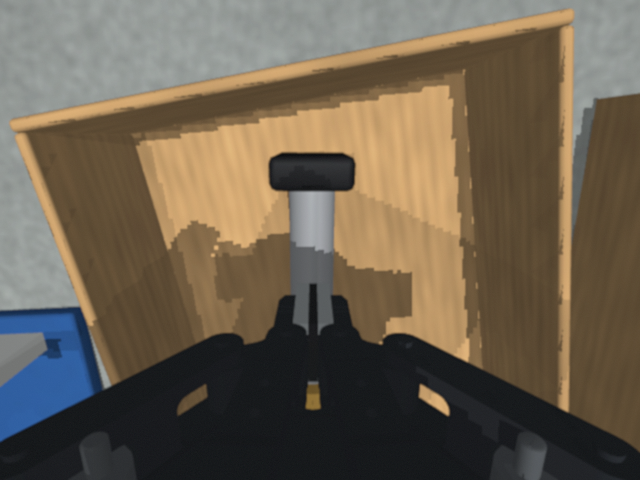

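```bash
python3 -c "
from h import *
log();s=snap('wrist');p,R=pose();print(s['fx'],s['fy'],s['cx'],s['cy'],'tcp px',proj(s,p),'cam',-s['R'].T@s['t'])
g=s['pixels'].astype(int)
for v in (172,200,215,230,262,275): print(v,[tuple(g[v,u]) for u in range(262,362,4)] if v==0 else '',end=' ')
hs=cv2.cvtColor(s['pixels'],cv2.COLOR_RGB2HSV)
print()
for v in (172,200,215,230,245,262,275):
  r=hs[v]; m=(r[:,1]<60) if v>190 else (r[:,2]<60); u=np.where(m[255:375])[0]+255; print(v,u.min(),u.max())
for z in (0.0,.005,.022,.032,.04): print(z,proj(s,(.6185,-.223,z)),[proj(s,(.59,-.2213+k,z))for k in(-.01,.01)])
c=[(16,125),(570,14)]
for z in (.05,.06,.07,.08): P=[onz(s,*q,z) for q in c]; print(z,P[0].round(3),P[1].round(3),np.linalg.norm(P[0]-P[1]))
"
```

```text
3.5 [-28.   22.8 102.6  -0.   54.6  65.8] [ 0.558  -0.2177  0.0063] [180.   -0.   -3.9] [-0.3  0.9  0.1] 0.0001 0.0
361.242899692405 361.242899692405 312.689342952118 239.19224702439462 tcp px [310.7, 279.8] cam [ 0.62762466 -0.22331076  0.17737221]
172  200  215  230  262  275  
172 270 353
200 289 334
215 290 333
230 290 333
245 290 333
262 290 333
275 290 332
0.0 [313.2, 156.7] [[333.6, 213.8], [293.7, 216.4]]
0.005 [313.2, 157.3] [[334.1, 215.9], [293.2, 218.6]]
0.022 [313.3, 159.5] [[336.3, 224.0], [291.2, 227.0]]
0.032 [313.4, 161.0] [[337.9, 229.6], [289.9, 232.7]]
0.04 [313.4, 162.4] [[339.2, 234.6], [288.6, 237.9]]
0.05 [ 0.638 -0.124  0.05 ] [ 0.659 -0.306  0.05 ] 0.1829319688322094
0.06 [ 0.637 -0.132  0.06 ] [ 0.657 -0.299  0.06 ] 0.16856996863259174
0.07 [ 0.637 -0.14   0.07 ] [ 0.654 -0.293  0.07 ] 0.15420796843297407
0.08 [ 0.636 -0.147  0.08 ] [ 0.652 -0.286  0.08 ] 0.1398459682333564
```

The wrist view shows the closed fingers sitting on top of the shaft, tips at (313,284), with the shaft running underneath. Apparent sizes put the box and shaft where I expected, but they put the real finger ends about 26–30 mm short of the reported TCP. I'll reopen and go lower in small steps, watching the force.

Emit:
{"method": "move_arm", "body": {"moves": [{"jaw":0.2,"x":0,"y":0,"z":0,"rx":0,"ry":0,"rz":0},{"jaw":0.2,"x":0,"y":0,"z":0,"rx":0,"ry":0,"rz":0},{"jaw":0.2,"x":0,"y":0,"z":0,"rx":0,"ry":0,"rz":0},{"jaw":0.2,"x":0,"y":0,"z":0.03,"rx":0,"ry":0,"rz":0},{"jaw":0.2,"x":0,"y":0,"z":0.06,"rx":0,"ry":0,"rz":0},{"jaw":0.2,"x":0,"y":0,"z":0.09,"rx":0,"ry":0,"rz":0},{"jaw":0.2,"x":0,"y":0,"z":0.11,"rx":0,"ry":0,"rz":0},{"jaw":0.2,"x":0,"y":0,"z":0.11,"rx":0,"ry":0,"rz":0}]}}

```text
clock: 4.35
tool_pos: [0.5574, -0.2173, -0.0077]
tool_rot: [-180.0, 0.1, -3.9]
ft_force: [-0.6, -0.0, 0.0]
gripper_width: 0.0516
grasp_force: 0.0
```

```bash
python3 -c "
from h import *
log(); s=snap('wrist','w4.png')"
```

```text
4.35 [-28.   24.  102.8   0.   53.3  65.8] [ 0.5574 -0.2173 -0.0077] [-1.8e+02  1.0e-01 -3.9e+00] [-0.6 -0.   0. ] 0.0516 0.0
```

View pics/w4.png

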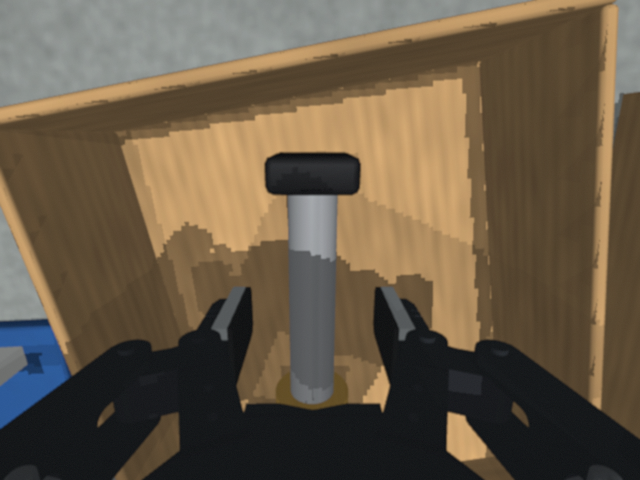

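The wrist view shows the shaft centred at u≈313 between the fingertips at (250,290) and (376,290). The tips are still near axis height and there is no contact force. That confirms the TCP offset is about 27 mm, so I'll go 12 mm lower and grip.

Emit:
{"method": "move_arm", "body": {"moves": [{"jaw":0.2,"x":0,"y":0,"z":0.03,"rx":0,"ry":0,"rz":0},{"jaw":0.2,"x":0,"y":0,"z":0.06,"rx":0,"ry":0,"rz":0},{"jaw":0.2,"x":0,"y":0,"z":0.1,"rx":0,"ry":0,"rz":0},{"jaw":0.2,"x":0,"y":0,"z":0.1,"rx":0,"ry":0,"rz":0},{"jaw":-0.4,"x":0,"y":0,"z":0.1,"rx":0,"ry":0,"rz":0},{"jaw":-1,"x":0,"y":0,"z":0.1,"rx":0,"ry":0,"rz":0},{"jaw":-1,"x":0,"y":0,"z":0.1,"rx":0,"ry":0,"rz":0},{"jaw":-1,"x":0,"y":0,"z":0.1,"rx":0,"ry":0,"rz":0},{"jaw":-1,"x":0,"y":0,"z":0.1,"rx":0,"ry":0,"rz":0}], "force": 70}}

```text
clock: 5.3
tool_pos: [0.5583, -0.2179, -0.0185]
tool_rot: [180.0, -0.0, -3.8]
ft_force: [-1.2, 0.3, 1.8]
gripper_width: 0.0176
grasp_force: 68.4
```

```bash
python3 -c "
from h import *
log()"
```

```text
5.3 [-28.   25.  102.8  -0.   52.1  65.8] [ 0.5583 -0.2179 -0.0185] [180.   -0.   -3.8] [-1.2  0.3  1.8] 0.0176 68.4
```

The width reads 17.6 mm on a 20 mm shaft, so the grip may be above the axis. I'll reopen, go 4 mm lower and regrip.

Emit:
{"method": "move_arm", "body": {"moves": [{"jaw":0,"x":0,"y":0,"z":0,"rx":0,"ry":0,"rz":0},{"jaw":0,"x":0,"y":0,"z":0,"rx":0,"ry":0,"rz":0},{"jaw":0,"x":0,"y":0,"z":0.02,"rx":0,"ry":0,"rz":0},{"jaw":0,"x":0,"y":0,"z":0.035,"rx":0,"ry":0,"rz":0},{"jaw":0,"x":0,"y":0,"z":0.035,"rx":0,"ry":0,"rz":0}]}}

```text
clock: 5.8
tool_pos: [0.5575, -0.2174, -0.0237]
tool_rot: [-180.0, 0.1, -3.8]
ft_force: [0.4, -0.9, 0.4]
gripper_width: 0.0425
grasp_force: 0.0
```

Emit:
{"method": "move_arm", "body": {"moves": [{"jaw":-1,"x":0,"y":0,"z":0,"rx":0,"ry":0,"rz":0},{"jaw":-1,"x":0,"y":0,"z":0,"rx":0,"ry":0,"rz":0},{"jaw":-1,"x":0,"y":0,"z":0,"rx":0,"ry":0,"rz":0},{"jaw":-1,"x":0,"y":0,"z":0,"rx":0,"ry":0,"rz":0}], "force": 80}}

```text
clock: 6.2
tool_pos: [0.5581, -0.2177, -0.0229]
tool_rot: [180.0, -0.0, -3.9]
ft_force: [-0.9, 0.6, 0.6]
gripper_width: 0.0174
grasp_force: 78.0
```

The width is the same 5 mm lower, so this is a full pad grip and the reading is biased. Lifting.

Emit:
{"method": "move_arm", "body": {"moves": [{"jaw":-1,"x":0,"y":0,"z":-0.1,"rx":0,"ry":0,"rz":0},{"jaw":-1,"x":0,"y":0,"z":-0.3,"rx":0,"ry":0,"rz":0},{"jaw":-1,"x":0,"y":0,"z":-0.6,"rx":0,"ry":0,"rz":0},{"jaw":-1,"x":0,"y":0,"z":-1,"rx":0,"ry":0,"rz":0},{"jaw":-1,"x":0,"y":0,"z":-1,"rx":0,"ry":0,"rz":0}]}}

```text
clock: 6.7
tool_pos: [0.5639, -0.2206, 0.1058]
tool_rot: [179.6, -0.8, -3.8]
ft_force: [1.7, -1.6, -0.4]
gripper_width: 0.0176
grasp_force: 78.2
```

Emit:
{"method": "move_arm", "body": {"moves": [{"jaw":-1,"x":0,"y":0,"z":-0.3,"rx":0,"ry":0,"rz":0},{"jaw":-1,"x":0,"y":0,"z":-0.6,"rx":0,"ry":0,"rz":0},{"jaw":-1,"x":0,"y":0,"z":-1,"rx":0,"ry":0,"rz":0},{"jaw":-1,"x":0,"y":0,"z":-1,"rx":0,"ry":0,"rz":0}]}}

```text
clock: 7.1
tool_pos: [0.5625, -0.2199, 0.2256]
tool_rot: [179.6, -0.8, -3.8]
ft_force: [0.9, -0.3, -0.2]
gripper_width: 0.0176
grasp_force: 78.4
```

```bash
python3 -c "
from h import *
log(); s=snap('wrist','w5.png'); p,R=pose()
hs=cv2.cvtColor(s['pixels'],cv2.COLOR_RGB2HSV); roi=hs[100:460,220:410]
m=((abs(roi[:,:,0].astype(int)-22)<8)&(roi[:,:,1]>120)&(roi[:,:,2]>60)).astype(np.uint8)
print('brass',cv2.connectedComponentsWithStats(m)[2][1:][:6])
for v in range(150,300,15):
  u=np.where((hs[v,255:375,1]<60))[0]+255; print(v,u.min() if len(u) else 0,u.max() if len(u) else 0,len(u),end=' | ')
"
```

```text
7.1 [-28.    8.2  94.7   0.   76.2  65.8] [ 0.5625 -0.2199  0.2256] [179.6  -0.8  -3.8] [ 0.9 -0.3 -0.2] 0.0176 78.4
brass [[ 61 103   1   1   1]
 [ 34 196   1   1   1]
 [171 204   1   1   1]
 [ 59 280  10  25 173]
 [117 295  10  10  64]]
150 0 0 0 | 165 262 365 104 | 180 261 365 105 | 195 263 364 102 | 210 286 340 55 | 225 286 340 55 | 240 286 340 55 | 255 286 339 54 | 270 287 339 53 | 285 275 349 75 |
```

View pics/w5.png

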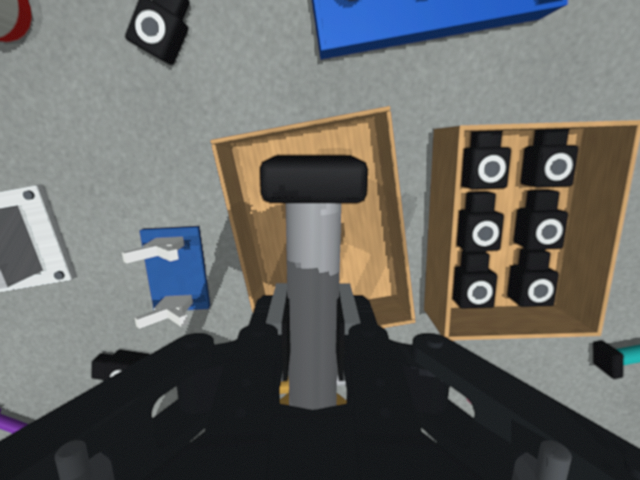

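Held with the shaft centred at u=313. It measures 54.5 px wide, so the mandrel axis is about 43.5 mm behind the reported TCP, and the grip is at mandrel x≈+11 mm. The rest is at (175,270). Next I go to a view point beside the fixture.

Emit:
{"method": "move_arm", "body": {"moves": [{"jaw":-1,"x":-0.1,"y":-0.3,"z":-0.1,"rx":0,"ry":0,"rz":0},{"jaw":-1,"x":-0.2,"y":-0.6,"z":-0.2,"rx":0,"ry":0,"rz":0},{"jaw":-1,"x":-0.3,"y":-0.95,"z":-0.3,"rx":0,"ry":0,"rz":0}]}}

```text
clock: 7.45
tool_pos: [0.5276, -0.1005, 0.2502]
tool_rot: [-179.9, 0.3, -4.0]
ft_force: [0.3, -0.1, -1.8]
gripper_width: 0.0176
grasp_force: 78.6
```

Emit:
{"method": "move_arm", "body": {"moves": [{"jaw":-1,"x":-0.1,"y":-0.3,"z":-0.1,"rx":0,"ry":0,"rz":-0.01},{"jaw":-1,"x":-0.2,"y":-0.6,"z":-0.2,"rx":0,"ry":0,"rz":-0.02},{"jaw":-1,"x":-0.2,"y":-0.9,"z":-0.25,"rx":0,"ry":0,"rz":-0.033},{"jaw":-1,"x":-0.2,"y":-0.9,"z":-0.25,"rx":0,"ry":0,"rz":-0.033},{"jaw":-1,"x":-0.2,"y":-0.9,"z":-0.25,"rx":0,"ry":0,"rz":-0.033}]}}

```text
clock: 7.95
tool_pos: [0.5118, 0.0086, 0.2808]
tool_rot: [180.0, 0.2, 0.0]
ft_force: [0.3, 0.7, -2.1]
gripper_width: 0.0171
grasp_force: 78.8
```

```bash
python3 - <<'E'
from h import *
import pickle
from scipy.optimize import least_squares
log(); s=snap('wrist','w6.png'); pickle.dump(s,open('w6.pkl','wb'))
print('pred socket px',proj(s,(.545,.13,.062)))
L=[eval(l) for l in open('log.txt')]
def f(q):
    a,h,l2,l3=q; o=[]
    for j,p,r in L:
        A=np.radians(j); rr=np.sqrt(np.hypot(p[0],p[1])**2-.07**2); S=A[1]+A[2]
        o+=[a+l2*np.sin(A[1])+l3*np.sin(S)-rr, h+l2*np.cos(A[1])+l3*np.cos(S)-p[2]]
    return o
q=least_squares(f,[0,.2,.4,.4]);print(q.x,(np.array(q.fun)*1e3).round(1))
E
```

```text
7.95 [ -6.9  -4.7 102.1  -0.   82.8  83.1] [0.5118 0.0086 0.2808] [180.    0.2   0. ] [ 0.3  0.7 -2.1] 0.0171 78.8
pred socket px [197.6, 171.8]
[ 0.00229532 -0.02853847  0.38139984  0.5477526 ] [-6.6  1.5  1.2  0.1 -3.6  0.4  4.8  0.3  0.3 -0.4  1.4 -0.6  1.5 -0.6
  1.8 -0.7  0.9 -0.7 -9.2  0.6  7.4  0.3]
```

View pics/w6.png

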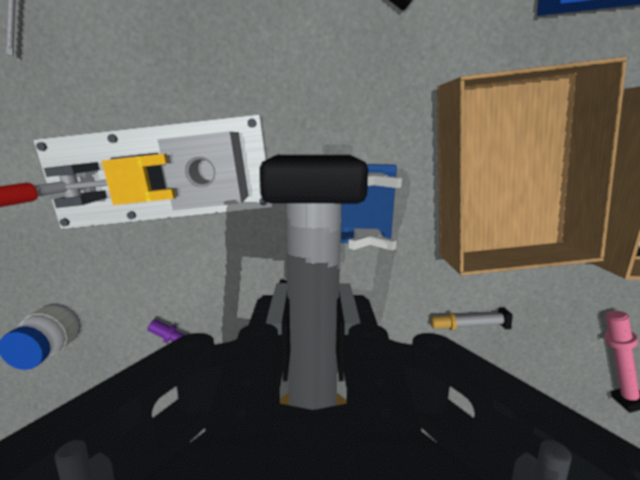

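The wrist view shows the socket mouth at about (201,171), the yellow fork at (135,178), the lever grip at (15,194), and the white base with corners at (37,142), (262,115) and (62,228).

```bash
python3 - <<'E'
from h import *
import pickle
from scipy.optimize import least_squares
w=pickle.load(open('w6.pkl','rb'));d=pickle.load(open('s.pkl','rb'));a,b=d['scene'],d['top']
g=cv2.cvtColor(w['pixels'],cv2.COLOR_RGB2GRAY)
def hole(s,x0,y0,x1,y1,th):
    g=cv2.cvtColor(s['pixels'],cv2.COLOR_RGB2GRAY)[y0:y1,x0:x1]
    n,l,st,c=cv2.connectedComponentsWithStats((g<th).astype(np.uint8))
    print([(st[i].tolist(),(c[i]+[x0,y0]).round(1).tolist()) for i in range(1,n) if st[i][4]>8])
roi=g[150:195,175:230]; print(roi[20,::3],roi[::3,26])
for t in (90,110,125): hole(w,180,150,222,195,t)
A,B,C,D=[onz(w,*p,.012) for p in [(37,142),(262,115),(62,228),(267,203)]]
print(A,B,C,D,np.linalg.norm(A-B),np.linalg.norm(A-C)); v=A-B; print('fixture +y az',np.degrees(np.arctan2(v[1],v[0])))
for z in(.055,.062):print(onz(w,201,171,z))
print(tri((w,201,171),(a,363,332),(b,237,226)))
print('lever tip', [onz(w,36,190,z).round(4) for z in (.08,.1)])
L=[eval(l) for l in open('log.txt')]
def f(q):
    a,h,l2,l3,lt,e=q; o=[]
    for j,p,r in L:
        A=np.radians(j); rr=np.sqrt(np.hypot(p[0],p[1])**2-.07**2); S=A[1]+A[2];T=S+A[4]
        o+=[a+l2*np.sin(A[1])+l3*np.sin(S)+e*np.cos(S)+lt*np.sin(T)-rr, h+l2*np.cos(A[1])+l3*np.cos(S)-e*np.sin(S)+lt*np.cos(T)-p[2]]
    return o
q=least_squares(f,[0,.4,.42,.42,.35,0]);print(q.x.round(3),(np.array(q.fun)*1e3).round(1))
E
```

```text
[162 163 163 152 127  69  71  69 128 162 164 165 165 140 174 173 173 172
 172] [170 168 152  97 134 157 156 152 136  85  75  86 141 163 164]
[([9, 10, 19, 24, 211], [195.8, 172.4])]
[([8, 9, 21, 25, 268], [196.1, 172.2])]
[([8, 8, 23, 27, 341], [196.3, 171.8])]
[0.57467759 0.33136033 0.012     ] [0.60491918 0.06588083 0.012     ] [0.47049224 0.32184831 0.012     ] [0.50237274 0.06361977 0.012     ] 0.2671964038847683 0.10461867126514704
fixture +y az 96.49872493047748
[0.5451904  0.12844993 0.055     ]
[0.54584289 0.12631835 0.062     ]
(array([0.54470261, 0.12940072, 0.05420271]), [0.7211102550927962, 0.19999999999998863, 0.31622776601684693])
lever tip [array([0.5281, 0.2923, 0.08  ]), array([0.531, 0.277, 0.1  ])]
[-0.     0.295  0.455  0.558  0.335  0.061] [-0. -0. -0.  0.  0.  0. -0.  0.  0.  0. -0. -0. -0. -0. -0. -0.  0. -0.
 -0.  0.  0. -0.]
```

```bash
cat > ik.py <<'E'
from h import *
from scipy.optimize import least_squares
L=[eval(l) for l in open('log.txt')]
def rot(j):
    a=np.radians(j); return Ro.from_euler('ZYZYZ',[a[0],a[1]+a[2],a[3],a[4],a[5]+np.pi/2])
def fk(j,q):
    h,l2,l3,lt,e,y=q; a=np.radians(j); S=a[1]+a[2]
    w=Ro.from_euler('z',a[0]).apply([l2*np.sin(a[1])+l3*np.sin(S)+e*np.cos(S),y,h+l2*np.cos(a[1])+l3*np.cos(S)-e*np.sin(S)])
    R=rot(j).as_matrix(); return w+lt*R[:,2],R
Q=least_squares(lambda q:np.concatenate([fk(j,q)[0]-p for j,p,r in L]),[.295,.455,.558,.335,.061,.07]).x
def ik(p,R,j0):
    def f(j):
        P,M=fk(j,Q); return np.r_[(P-p)*10,Ro.from_matrix(M.T@R).as_rotvec()]
    s=least_squares(f,j0,x_scale=30); return s.x,np.abs(s.fun).max()
LO=np.array([-157.48,-44.54,17.64,-64.5,7.68,-147.95]);HI=np.array([157.48,120.13,146.25,244.5,150.69,147.95])
D=.0435
def tool(phi,tilt): # tilt 0=down, 90=horizontal pointing az phi, tool x in the vertical plane
    return down(phi)@Ro.from_euler('y',tilt,degrees=True).as_matrix()
E
python3 - <<'E'
from ik import *
print(Q.round(4))
print('rot err',[round(float(np.degrees(np.linalg.norm(Ro.from_matrix(rot(j).as_matrix().T@Ro.from_euler('xyz',r,degrees=True).as_matrix()).as_rotvec()))),2) for j,p,r in L])
for phi in (30,50,70,90):
  j=np.array(L[-1][0]); print(phi)
  for G,t in [((.512,.009,.32),0),((.48,.03,.32),15),((.48,.06,.30),30),((.5,.09,.28),45),((.52,.11,.26),60),((.54,.12,.22),75),((.545,.128,.178),90),((.545,.128,.113),90)]:
    R=tool(phi,t); j,e=ik(np.array(G)+D*R[:,2],R,j); print('  ',t,j.round(0),round(e,4),'margin',np.minimum(j-LO,HI-j).min().round(0))
E
```

```text
Traceback (most recent call last):
  File "ik.py", line 10, in <module>
    Q=least_squares(lambda q:np.concatenate([fk(j,q)[0]-p for j,p,r in L]),[.295,.455,.558,.335,.061,.07]).x
      ~~~~~~~~~~~~~^^^^^^^^^^^^^^^^^^^^^^^^^^^^^^^^^^^^^^^^^^^^^^^^^^^^^^^^^^^^^^^^^^^^^^^^^^^^^^^^^^^^^^^
  File "ik.py", line 10, in <lambda>
    Q=least_squares(lambda q:np.concatenate([fk(j,q)[0]-p for j,p,r in L]),[.295,.455,.558,.335,.061,.07]).x
                                             ~~^^^^^
  File "ik.py", line 9, in fk
    R=rot(j).as_matrix(); return w+lt*R[:,2],R
      ~~~^^^
  File "ik.py", line 5, in rot
    a=np.radians(j); return Ro.from_euler('ZYZYZ',[a[0],a[1]+a[2],a[3],a[4],a[5]+np.pi/2])
                            ~~~~~~~~~~~~~^^^^^^^^^^^^^^^^^^^^^^^^^^^^^^^^^^^^^^^^^^^^^^^^^
  File "scipy/spatial/transform/_rotation.pyx", line 1413, in scipy.spatial.transform._rotation.Rotation.from_euler
ValueError: Expected axis specification to be a non-empty string of upto 3 characters, got ZYZYZ
```

```bash
sed -i "s/return Ro.from_euler('ZYZYZ'.*/return Ro.from_euler('ZYZ',[a[0],a[1]+a[2],a[3]])*Ro.from_euler('YZ',[a[4],a[5]+np.pi\/2])/" ik.py
python3 - <<'E'
from ik import *
print(Q.round(4))
print('rot err',[round(float(np.degrees(np.linalg.norm(Ro.from_matrix(rot(j).as_matrix().T@Ro.from_euler('xyz',r,degrees=True).as_matrix()).as_rotvec()))),2) for j,p,r in L])
for phi in (30,50,70,90):
  j=np.array(L[-1][0]); print(phi)
  for G,t in [((.512,.009,.32),0),((.48,.03,.32),15),((.48,.06,.30),30),((.5,.09,.28),45),((.52,.11,.26),60),((.54,.12,.22),75),((.545,.128,.178),90),((.545,.128,.113),90)]:
    R=tool(phi,t); j,e=ik(np.array(G)+D*R[:,2],R,j); print('  ',t,j.round(0),round(e,4),'margin',np.minimum(j-LO,HI-j).min().round(0))
E
```

```text
[0.2944 0.4545 0.5577 0.3339 0.0614 0.07  ]
rot err [0.0, 0.0, 0.0, 0.0, 0.0, 0.0, 0.0, 0.0, 0.0, 0.0, 0.0]
30
   0 [ -7.  -5. 102.  -0.  82.  53.] 0.0 margin 40.0
   15 [-11. -18. 114.  10.  72.  47.] 0.0 margin 27.0
   30 [-13. -25. 125.  23.  60.  38.] 0.0 margin 20.0
   45 [-15. -27. 133.  43.  47.  23.] 0.0 margin 13.0
   60 [-16. -22. 140.  75.  41.  -8.] 0.0 margin 7.0
   75 [-17.  -5. 143. 113.  51. -50.] 0.0 margin 3.0
   90 [-17.  19. 140. 131.  76. -75.] 0.0 margin 6.0
   90 [-17.  34. 137. 132.  83. -83.] 0.0 margin 10.0
50
   0 [ -7.  -5. 102.  -0.  82.  33.] 0.0 margin 40.0
   15 [-13. -15. 112.  14.  76.  24.] 0.0 margin 29.0
   30 [-18. -19. 121.  30.  69.  14.] 0.0 margin 25.0
   45 [-21. -18. 127.  48.  63.  -1.] 0.0 margin 19.0
   60 [-24. -11. 132.  70.  63. -21.] 0.0 margin 15.0
   75 [-26.   4. 133.  90.  69. -46.] 0.0 margin 13.0
   90 [-26.  24. 131. 103.  84. -66.] 0.0 margin 15.0
   90 [-26.  35. 128. 104.  86. -74.] 0.0 margin 18.0
70
   0 [ -7.  -5. 102.   0.  82.  13.] 0.0 margin 40.0
   15 [-14. -12. 110.  15.  81.   4.] 0.0 margin 33.0
   30 [-19. -12. 116.  31.  78.  -6.] 0.0 margin 31.0
   45 [-23.  -8. 119.  46.  77. -17.] 0.0 margin 27.0
   60 [-25.   0. 121.  62.  79. -30.] 0.0 margin 25.0
   75 [-27.  14. 121.  75.  84. -45.] 0.0 margin 25.0
   90 [-27.  30. 119.  84.  93. -59.] 0.0 margin 27.0
   90 [-27.  39. 116.  84.  93. -66.] 0.0 margin 30.0
90
   0 [ -7.  -5. 102.   0.  82.  -7.] 0.0 margin 40.0
   15 [-14.  -8. 107.  15.  85. -15.] 0.0 margin 36.0
   30 [-18.  -5. 110.  28.  87. -23.] 0.0 margin 37.0
   45 [-21.   2. 110.  41.  88. -30.] 0.0 margin 36.0
   60 [-23.  11. 110.  53.  92. -37.] 0.0 margin 37.0
   75 [-24.  24. 108.  63.  97. -46.] 0.0 margin 38.0
   90 [-24.  37. 106.  71. 104. -55.] 0.0 margin 41.0
   90 [-24.  45. 103.  70. 102. -60.] 0.0 margin 43.0
```

The kinematic model fits exactly. I'll use azimuth φ≈40°, yawing first and then tilting, which keeps away from the wrist singularity and clears the rest.

```bash
python3 - <<'E'
from ik import *
p0,R0=pose(); j=np.array(ctrl.get_obs()['joints'])
for G,t in [((.48,.03,.32),0),((.49,.08,.29),45),((.53,.115,.23),90)]:
    R=tool(40,t); p=np.array(G)+D*R[:,2]; share(p,R,p0,R0)
    for k in np.linspace(.1,1,10):
        Rk=R0@Ro.from_rotvec(k*Ro.from_matrix(R0.T@R).as_rotvec()).as_matrix(); j,e=ik(p0+k*(p-p0),Rk,j)
        if k>.95 or np.minimum(j-LO,HI-j).min()<8: print(j.round(0),round(e,4))
    p0,R0=p,R
E
```

```text
xyz [-0.266 -0.185  0.037] rxyz [-0.     0.002 -0.349]
[ -5.  -9. 106.  -0.  83.  45.] 0.0
xyz [ 0.588 -0.266  0.144] rxyz [ 0.     0.393 -0.   ]
[-21. -25. 131.  47.  58.   9.] 0.0
xyz [ 0.216 -0.009  0.561] rxyz [-0.     0.393  0.   ]
[-27. -20. 138.  75.  58. -19.] 0.0
[-27. -16. 140.  82.  59. -27.] 0.0
[-28. -12. 141.  89.  62. -34.] 0.0
[-28.  -8. 141.  95.  65. -42.] 0.0
[-28.  -2. 141. 101.  69. -49.] 0.0
[-27.   4. 141. 107.  73. -56.] 0.0
[-26.  10. 140. 111.  78. -62.] 0.0
```

Emit:
{"method": "move_arm", "body": {"moves": [{"jaw":-1,"x":-0.05,"y":-0.04,"z":0.01,"rx":0,"ry":0,"rz":-0.07},{"jaw":-1,"x":-0.11,"y":-0.08,"z":0.02,"rx":0,"ry":0,"rz":-0.14},{"jaw":-1,"x":-0.16,"y":-0.11,"z":0.02,"rx":0,"ry":0,"rz":-0.21},{"jaw":-1,"x":-0.21,"y":-0.15,"z":0.03,"rx":0,"ry":0,"rz":-0.28},{"jaw":-1,"x":-0.27,"y":-0.185,"z":0.04,"rx":0,"ry":0,"rz":-0.349},{"jaw":-1,"x":-0.27,"y":-0.185,"z":0.04,"rx":0,"ry":0,"rz":-0.349}]}}

```text
clock: 8.6
tool_pos: [0.4793, 0.0293, 0.2764]
tool_rot: [-179.9, 0.1, 39.8]
ft_force: [0.4, 0.7, -2.6]
gripper_width: 0.0179
grasp_force: 78.9
```

Emit:
{"method": "move_arm", "body": {"moves": [{"jaw":-1,"x":0.1,"y":-0.04,"z":0.02,"rx":0,"ry":0.066,"rz":0},{"jaw":-1,"x":0.2,"y":-0.09,"z":0.04,"rx":0,"ry":0.131,"rz":0},{"jaw":-1,"x":0.3,"y":-0.13,"z":0.07,"rx":0,"ry":0.197,"rz":0},{"jaw":-1,"x":0.39,"y":-0.18,"z":0.1,"rx":0,"ry":0.262,"rz":0},{"jaw":-1,"x":0.49,"y":-0.22,"z":0.12,"rx":0,"ry":0.328,"rz":0},{"jaw":-1,"x":0.59,"y":-0.27,"z":0.14,"rx":0,"ry":0.393,"rz":0},{"jaw":-1,"x":0.59,"y":-0.27,"z":0.14,"rx":0,"ry":0.393,"rz":0},{"jaw":-1,"x":0.59,"y":-0.27,"z":0.14,"rx":0,"ry":0.393,"rz":0}]}}

```text
clock: 9.4
tool_pos: [0.5137, 0.0991, 0.2601]
tool_rot: [-179.8, -44.8, 39.6]
ft_force: [0.2, 0.3, -2.0]
gripper_width: 0.0173
grasp_force: 78.9
```

```bash
python3 - <<'E'
from ik import *
log(); R=tool(40,90); share(np.array((.53,.115,.23))+D*R[:,2],R)
E
```

```text
9.4 [-20.8 -24.8 130.5  46.2  58.4   9.9] [0.5137 0.0991 0.2601] [-179.8  -44.8   39.6] [ 0.2  0.3 -2. ] 0.0173 78.9
xyz [ 0.215 -0.017  0.567] rxyz [ 0.002  0.394 -0.002]
```

Tracking matches the model. Second half of the tilt:

Emit:
{"method": "move_arm", "body": {"moves": [{"jaw":-1,"x":0.04,"y":0,"z":0.09,"rx":0,"ry":0.066,"rz":0},{"jaw":-1,"x":0.07,"y":0,"z":0.19,"rx":0,"ry":0.131,"rz":0},{"jaw":-1,"x":0.11,"y":-0.01,"z":0.28,"rx":0,"ry":0.197,"rz":0},{"jaw":-1,"x":0.14,"y":-0.01,"z":0.38,"rx":0,"ry":0.262,"rz":0},{"jaw":-1,"x":0.18,"y":-0.01,"z":0.47,"rx":0,"ry":0.328,"rz":0},{"jaw":-1,"x":0.215,"y":-0.01,"z":0.565,"rx":0,"ry":0.393,"rz":0},{"jaw":-1,"x":0.215,"y":-0.01,"z":0.565,"rx":0,"ry":0.393,"rz":0},{"jaw":-1,"x":0.215,"y":-0.01,"z":0.565,"rx":0,"ry":0.393,"rz":0},{"jaw":-1,"x":0.215,"y":-0.01,"z":0.565,"rx":0,"ry":0.393,"rz":0}]}}

```text
clock: 10.3
tool_pos: [0.5661, 0.1433, 0.236]
tool_rot: [62.1, -89.5, 157.9]
ft_force: [-0.5, 0.1, -1.3]
gripper_width: 0.0174
grasp_force: 79.0
```

```bash
python3 - <<'E'
from ik import *
import pickle
log(); p,R=pose(); print(R.round(3)); G=p-D*R[:,2]; print('G',G)
w=snap('wrist','w7.png');a=snap('scene','scene7.png');b=snap('top','top7.png')
pickle.dump((w,a,b),open('s7.pkl','wb'))
M=G-.086*R[:,0]; H=G+.064*R[:,0]
for n,s in [('w',w),('a',a),('b',b)]: print(n,'foot',proj(s,M),'head',proj(s,H),'socket',proj(s,(.545,.128,.062)))
c1=cv2.resize(w['pixels'],(480,360)); 
def crop(s,u,v,h,sz=360): return cv2.resize(s['pixels'][int(v)-h:int(v)+h,int(u)-h:int(u)+h],(sz,sz),interpolation=cv2.INTER_NEAREST)
ua=proj(a,M); 
im=np.zeros((600,800,3),np.uint8); im[:360,:480]=c1; im[:300,480:780]=crop(a,*ua,40,300); im[300:600,480:780]=crop(b,*proj(b,G),40,300)
print('scene crop origin',int(ua[0])-40,int(ua[1])-40,'top',[int(x)-40 for x in proj(b,G)])
cv2.imwrite('pics/m7.png',im[:,:,::-1])
E
```

```text
10.3 [-25.7   9.3 139.4 111.2  77.8 -61.5] [0.5661 0.1433 0.236 ] [ 62.1 -89.5 157.9] [-0.5  0.1 -1.3] 0.0174 79.0
[[-0.008  0.643  0.766]
 [ 0.003 -0.766  0.643]
 [ 1.     0.008  0.004]]
G [0.53283598 0.11530938 0.23583014]
w foot [309.9, 485.9] head [309.1, 149.1] socket [304.7, 578.3]
a foot [367.4, 308.2] head [375.8, 275.4] socket [362.8, 330.5]
b foot [237.6, 224.8] head [228.7, 215.4] socket [237.5, 225.4]
scene crop origin 327 268 top [192, 179]
```

View pics/m7.png

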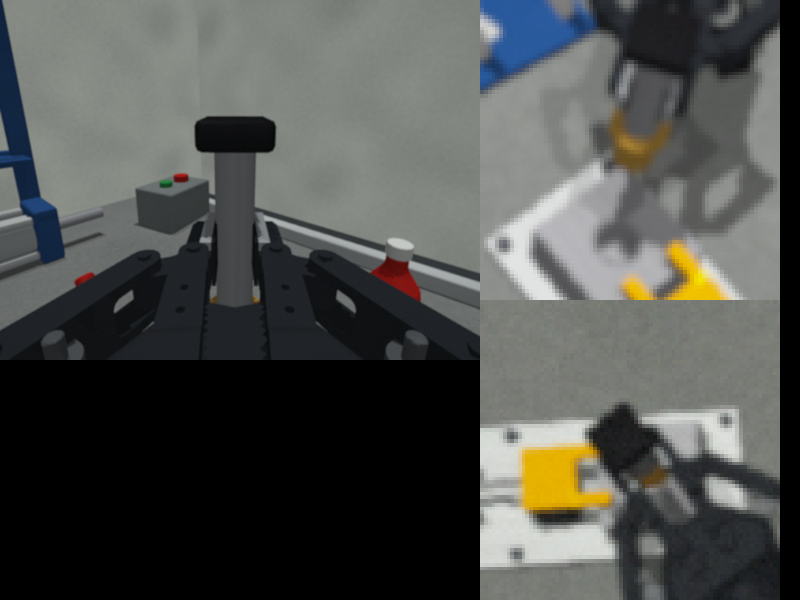

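The wrist panel shows the mandrel held upright. The scene crop shows the brass foot end at about (368,313), and the top crop shows the head at (229,215) and the collar at (238,226). All of these agree with the predictions to about 1 px. Refining the socket numerically.

```bash
python3 - <<'E'
from ik import *
import pickle
d=pickle.load(open('s.pkl','rb'));w=pickle.load(open('w6.pkl','rb'))
def hole(s,c,h,sc):
    u,v=c;x0,y0=int(u)-h,int(v)-h
    g=cv2.cvtColor(s['pixels'],cv2.COLOR_RGB2GRAY)[y0:y0+2*h,x0:x0+2*h].astype(float)
    if h<=7: print(g.astype(int))
    return
hole(d['top'],(237,225.4),7,1); hole(d['scene'],(363,331),7,1)
g=cv2.cvtColor(w['pixels'],cv2.COLOR_RGB2GRAY)[150:195:2,180:226:2]; print(g)
for z in (.059,.062): print([proj(s,(.545,.128,z)) for s in (d['top'],d['scene'],w)])
R=tool(40,90); share(np.array((.545,.128,.175))+D*R[:,2],R)
E
```

```text
[[174 177 175 174 173 172 171 171 174 175 175 176 177 175]
 [172 174 174 171 165 162 152 155 157 163 171 175 175 176]
 [173 173 167 153 140 127 121 122 126 139 155 167 169 177]
 [173 169 156 131 108  94  81  81  85 103 125 153 168 173]
 [169 156 130  99  79  68  66  67  74  81 100 131 161 170]
 [164 149 114  83  68  73  84  97 105 110 109 117 150 168]
 [167 139 104  73  79 111 136 153 154 151 142 130 145 167]
 [164 140 104  77 102 139 161 167 170 171 166 149 150 165]
 [164 143 107  89 113 152 169 176 174 172 169 160 158 168]
 [173 150 118  97 123 154 170 177 172 171 170 158 159 169]
 [170 161 133 114 124 156 169 174 174 167 163 155 165 174]
 [172 168 153 130 134 151 163 165 161 160 153 160 167 172]
 [170 169 163 155 148 149 152 153 152 156 157 167 174 175]
 [173 170 169 169 168 165 161 164 165 167 170 174 172 172]]
[[177 177 176 175 174 172 170 168 168 169 170 171 172 172]
 [177 177 175 171 166 164 160 157 157 161 165 166 171 172]
 [175 174 169 159 152 146 141 137 139 144 149 156 165 171]
 [173 167 155 142 130 120 113 111 113 120 129 141 157 168]
 [169 157 140 121 105  96  91  89  90
[... 2238 characters left out ...]
28 124 114 111 117 125 134 149 161 164
  163 164 166 166 166]
 [155 156 156 156 158 157 159 152 138 141 141 141 142 144 158 166 166 166
  167 166 166 167 167]
 [153 159 160 160 161 163 163 164 164 161 160 161 162 162 165 165 165 164
  164 164 164 165 166]
 [154 161 160 160 160 160 160 161 161 161 162 163 163 164 164 164 165 166
  166 166 167 168 168]
 [150 159 159 160 161 161 162 163 162 163 164 165 165 166 164 166 165 165
  167 165 165 168 167]
 [151 162 163 162 164 163 163 162 164 164 163 163 164 164 165 165 164 167
  166 166 165 165 166]]
[[237.6, 225.6], [362.7, 331.0], [200.3, 171.5]]
[[237.5, 225.4], [362.8, 330.5], [199.5, 171.8]]
xyz [-0.519 -0.018  0.147] rxyz [ 0.    -0.003  0.006]
```

Socket ≈ (0.545, 0.128), consistent in all three views. Hover, then lower.

Emit:
{"method": "move_arm", "body": {"moves": [{"jaw":-1,"x":-0.13,"y":-0.02,"z":0.15,"rx":0,"ry":-0.003,"rz":0.006},{"jaw":-1,"x":-0.3,"y":-0.02,"z":0.15,"rx":0,"ry":-0.003,"rz":0.006},{"jaw":-1,"x":-0.5,"y":-0.02,"z":0.15,"rx":0,"ry":-0.003,"rz":0.006},{"jaw":-1,"x":-0.52,"y":-0.02,"z":0.15,"rx":0,"ry":-0.003,"rz":0.006},{"jaw":-1,"x":-0.52,"y":-0.02,"z":0.15,"rx":0,"ry":-0.003,"rz":0.006},{"jaw":-1,"x":-0.52,"y":-0.02,"z":0.15,"rx":0,"ry":-0.003,"rz":0.006}]}}

```text
clock: 11.05
tool_pos: [0.5773, 0.1568, 0.1721]
tool_rot: [-103.1, -89.5, -37.0]
ft_force: [-0.4, -0.3, -2.2]
gripper_width: 0.0177
grasp_force: 79.0
```

```bash
cat > st.py <<'E'
from ik import *
log(); p,R=pose(); print(R[:,0].round(4),'G',(p-D*R[:,2]).round(4)); RR=tool(40,90); share(np.array((.545,.128,.150))+D*RR[:,2],RR)
E
python3 st.py
```

```text
11.05 [-22.5  22.4 136.3 115.9  80.2 -70.5] [0.5773 0.1568 0.1721] [-103.1  -89.5  -37. ] [-0.4 -0.3 -2.2] 0.0177 79.0
[ 0.0064 -0.0048  1.    ] G [0.544  0.1289 0.1722]
xyz [-0.184  0.012  0.002] rxyz [ 0.001  0.001 -0.004]
```

Emit:
{"method": "move_arm", "body": {"moves": [{"jaw":-1,"x":-0.05,"y":0.01,"z":0,"rx":0,"ry":0,"rz":-0.004},{"jaw":-1,"x":-0.1,"y":0.01,"z":0,"rx":0,"ry":0,"rz":-0.004},{"jaw":-1,"x":-0.15,"y":0.01,"z":0,"rx":0,"ry":0,"rz":-0.004},{"jaw":-1,"x":-0.2,"y":0.01,"z":0,"rx":0,"ry":0,"rz":-0.004},{"jaw":-1,"x":-0.24,"y":0.01,"z":0,"rx":0,"ry":0,"rz":-0.004},{"jaw":-1,"x":-0.27,"y":0.01,"z":0,"rx":0,"ry":0,"rz":-0.004},{"jaw":-1,"x":-0.27,"y":0.01,"z":0,"rx":0,"ry":0,"rz":-0.004}]}}

```text
clock: 11.75
tool_pos: [0.5769, 0.1565, 0.1359]
tool_rot: [-138.5, -89.6, -1.6]
ft_force: [1.6, -0.1, -4.3]
gripper_width: 0.0175
grasp_force: 79.0
```

```bash
python3 st.py
```

```text
11.75 [-22.6  29.3 134.6 116.5  82.3 -75.3] [0.5769 0.1565 0.1359] [-138.5  -89.6   -1.6] [ 1.6 -0.1 -4.3] 0.0175 79.0
[ 7.8e-03 -2.0e-04  1.0e+00] G [0.5435 0.1286 0.1362]
xyz [0.118 0.01  0.006] rxyz [ 0.001  0.003 -0.003]
```

It has entered the socket with little force. Continuing slowly.

Emit:
{"method": "move_arm", "body": {"moves": [{"jaw":-1,"x":-0.03,"y":0.005,"z":0,"rx":0,"ry":0,"rz":0},{"jaw":-1,"x":-0.06,"y":0.005,"z":0,"rx":0,"ry":0,"rz":0},{"jaw":-1,"x":-0.09,"y":0.005,"z":0,"rx":0,"ry":0,"rz":0},{"jaw":-1,"x":-0.12,"y":0.005,"z":0,"rx":0,"ry":0,"rz":0},{"jaw":-1,"x":-0.14,"y":0.005,"z":0,"rx":0,"ry":0,"rz":0},{"jaw":-1,"x":-0.14,"y":0.005,"z":0,"rx":0,"ry":0,"rz":0}]}}

```text
clock: 12.35
tool_pos: [0.5772, 0.1561, 0.1195]
tool_rot: [-141.2, -89.6, 1.2]
ft_force: [0.9, 1.3, -3.3]
gripper_width: 0.0171
grasp_force: 79.0
```

```bash
python3 st.py
```

```text
12.35 [-22.7  32.6 133.6 116.7  83.3 -77.4] [0.5772 0.1561 0.1195] [-141.2  -89.6    1.2] [ 0.9  1.3 -3.3] 0.0171 79.0
[7.2e-03 1.0e-04 1.0e+00] G [0.5438 0.1281 0.1197]
xyz [0.254 0.006 0.005] rxyz [ 0.001  0.003 -0.002]
```

Emit:
{"method": "move_arm", "body": {"moves": [{"jaw":-1,"x":-0.01,"y":0,"z":0,"rx":0,"ry":0,"rz":0},{"jaw":-1,"x":-0.02,"y":0,"z":0,"rx":0,"ry":0,"rz":0},{"jaw":-1,"x":-0.03,"y":0,"z":0,"rx":0,"ry":0,"rz":0},{"jaw":-1,"x":-0.035,"y":0,"z":0,"rx":0,"ry":0,"rz":0},{"jaw":-1,"x":-0.035,"y":0,"z":0,"rx":0,"ry":0,"rz":0}]}}

```text
clock: 12.85
tool_pos: [0.5772, 0.156, 0.1158]
tool_rot: [-140.5, -89.6, 0.4]
ft_force: [1.3, 1.2, -2.7]
gripper_width: 0.018
grasp_force: 79.0
```

Emit:
{"method": "move_arm", "body": {"moves": [{"jaw":-1,"x":-0.008,"y":0,"z":0,"rx":0,"ry":0,"rz":0},{"jaw":-1,"x":-0.016,"y":0,"z":0,"rx":0,"ry":0,"rz":0},{"jaw":-1,"x":-0.016,"y":0,"z":0,"rx":0,"ry":0,"rz":0}]}}

```text
clock: 13.15
tool_pos: [0.5772, 0.1561, 0.1143]
tool_rot: [-134.6, -89.7, -5.5]
ft_force: [0.4, 0.3, -0.8]
gripper_width: 0.0178
grasp_force: 79.0
```

Emit:
{"method": "move_arm", "body": {"moves": [{"jaw":-1,"x":-0.008,"y":0,"z":0,"rx":0,"ry":0,"rz":0},{"jaw":-1,"x":-0.012,"y":0,"z":0,"rx":0,"ry":0,"rz":0},{"jaw":-1,"x":-0.012,"y":0,"z":0,"rx":0,"ry":0,"rz":0}]}}

```text
clock: 13.45
tool_pos: [0.5772, 0.1562, 0.1143]
tool_rot: [-90.4, -89.8, -49.6]
ft_force: [-1.2, 0.1, 4.8]
gripper_width: 0.0175
grasp_force: 79.2
```

```bash
python3 st.py
```

```text
13.45 [-22.7  33.9 133.1 116.8  84.1 -78.3] [0.5772 0.1562 0.1143] [-90.4 -89.8 -49.6] [-1.2  0.1  4.8] 0.0175 79.2
[ 0.002  -0.0023  1.    ] G [0.5439 0.1283 0.1143]
xyz [0.297 0.007 0.006] rxyz [ 0.     0.    -0.002]
```

Seated: contact force about +7 N, motion stopped at G z=0.114, so the collar is at 0.063 and the tool axis is within 0.2° of vertical. Releasing.

Emit:
{"method": "move_arm", "body": {"moves": [{"jaw":-0.4,"x":0,"y":0,"z":0,"rx":0,"ry":0,"rz":0},{"jaw":0,"x":0,"y":0,"z":0,"rx":0,"ry":0,"rz":0},{"jaw":0.4,"x":0,"y":0,"z":0,"rx":0,"ry":0,"rz":0},{"jaw":0.4,"x":0,"y":0,"z":0,"rx":0,"ry":0,"rz":0},{"jaw":0.4,"x":0,"y":0,"z":0,"rx":0,"ry":0,"rz":0}]}}

```text
clock: 13.95
tool_pos: [0.5771, 0.156, 0.1123]
tool_rot: [-140.8, -89.6, 0.7]
ft_force: [-0.4, -0.4, 0.0]
gripper_width: 0.0598
grasp_force: 0.0
```

```bash
python3 st.py; python3 - <<'E'
from ik import *
import pickle
a=snap('scene','scene8.png');b=snap('top','top8.png');w=snap('wrist','w8.png');pickle.dump((a,b,w),open('s8.pkl','wb'))
hs=cv2.cvtColor(w['pixels'],cv2.COLOR_RGB2HSV)
for v in range(165,330,20):
  u=np.where((hs[v,240:390,1]<70)&(hs[v,240:390,2]<150))[0]+240; print(v,u.min() if len(u) else 0,u.max() if len(u) else 0,end=' | ')
for G in [(.544,.128,.062+.051+.064)]: print('head top pred',proj(a,G),proj(b,G))
j=np.array(ctrl.get_obs()['joints']); p,R=pose()
for k in (.02,.04,.05,.06): j,e=ik(p-k*R[:,2],R,j); print(k,j.round(1),round(e,4))
for dz in (.05,.1,.15): j,e=ik(p-.05*R[:,2]+[0,0,dz],R,j); print(dz,j.round(1),round(e,4))
E
```

```text
13.95 [-22.7  34.  133.1 116.8  83.8 -78.3] [0.5771 0.156  0.1123] [-140.8  -89.6    0.7] [-0.4 -0.4  0. ] 0.0598 0.0
[6.7e-03 1.0e-04 1.0e+00] G [0.5437 0.1281 0.1125]
xyz [0.314 0.006 0.006] rxyz [ 0.001  0.003 -0.002]
165 240 389 | 185 240 389 | 205 240 389 | 225 240 389 | 245 240 389 | 265 240 389 | 285 240 389 | 305 240 389 | 325 240 389 | head top pred [368.1, 310.1] [231.3, 219.0]
0.02 [-26.   33.7 134.5 113.6  84.9 -79. ] 0.0
0.04 [-29.5  33.4 135.8 110.2  86.  -79.7] 0.0
0.05 [-31.4  33.4 136.4 108.4  86.5 -80.1] 0.0
0.06 [-33.3  33.3 137.  106.5  86.9 -80.4] 0.0
0.05 [-31.4  22.7 139.4 107.8  84.1 -72.7] 0.0
0.1 [-31.4  11.6 141.6 106.7  81.4 -64.1] 0.0
0.15 [-31.4   0.7 142.7 105.1  78.7 -54.7] 0.0
```

Released cleanly. Planning the retreat and the trip to the lever.

```bash
python3 - <<'E'
from ik import *
p0,R0=pose(); j=np.array(ctrl.get_obs()['joints'])
S=np.array([.545,.128,0]);u=np.array([-.113,.9936,0])
def go(n,p,R):
    global p0,R0,j
    print(n,end=' ');share(p,R,p0,R0); mm=99
    for k in np.linspace(.1,1,10):
        Rk=R0@Ro.from_rotvec(k*Ro.from_matrix(R0.T@R).as_rotvec()).as_matrix(); j,e=ik(p0+k*(p-p0),Rk,j); mm=min(mm,np.minimum(j-LO,HI-j).min())
    print('   ',j.round(0),round(e,4),'minmargin',mm.round(1)); p0,R0=p,R
T=lambda G,ph,t:(np.array(G)+D*tool(ph,t)[:,2],tool(ph,t))
go('W1',p0-.055*R0[:,2],R0); go('W2',p0+[0,0,.119],R0)
go('W3',*T((.47,.06,.33),40,45)); go('W4',*T((.46,.05,.36),40,0))
t=S+.24*u
go('W5a',*T((.48,.15,.34),70,0));go('W5b',*T((.49,.26,.30),96.5,0));go('W5c',t+[0,0,.173],down(96.5));go('W6',t+[0,0,.063],down(96.5))
E
```

```text
W1 xyz [-0.    -0.    -0.458] rxyz [0. 0. 0.]
    [-32.  33. 137. 107.  87. -80.] 0.0 minmargin 9.5
W2 xyz [ 0.992 -0.004 -0.005] rxyz [0. 0. 0.]
    [-32.   7. 142. 105.  81. -61.] 0.0 minmargin 3.8
W3 xyz [ 0.561  0.038 -0.486] rxyz [-0.    -0.39  -0.002]
    [-26. -30. 129.  45.  66.  11.] 0.0 minmargin 2.6
W4 xyz [-0.163  0.01  -0.366] rxyz [-0.    -0.393  0.   ]
    [ -2. -12. 105.  -0.  87.  48.] 0.0 minmargin 15.3
W5a xyz [ 0.663 -0.531  0.167] rxyz [-0.     0.    -0.262]
    [  9.  -6. 102.   0.  84.  29.] 0.0 minmargin 32.7
W5b xyz [ 0.89  -0.235  0.333] rxyz [ 0.     0.    -0.231]
    [21.  2. 99.  0. 80. 14.] 0.0 minmargin 38.8
W5c xyz [0.855 0.331 0.696] rxyz [0. 0. 0.]
    [29. 15. 93. -0. 72. 22.] 0.0 minmargin 47.3
W6 xyz [ 0.    -0.     0.917] rxyz [0. 0. 0.]
    [29. 22. 97.  0. 62. 22.] 0.0 minmargin 49.7
```

Emit:
{"method": "move_arm", "body": {"moves": [{"jaw":0.4,"x":0,"y":0,"z":-0.06,"rx":0,"ry":0,"rz":0},{"jaw":0.4,"x":0,"y":0,"z":-0.15,"rx":0,"ry":0,"rz":0},{"jaw":0.4,"x":0,"y":0,"z":-0.25,"rx":0,"ry":0,"rz":0},{"jaw":0.4,"x":0,"y":0,"z":-0.35,"rx":0,"ry":0,"rz":0},{"jaw":0.4,"x":0,"y":0,"z":-0.35,"rx":0,"ry":0,"rz":0}]}}

```text
clock: 14.6
tool_pos: [0.5443, 0.1282, 0.1125]
tool_rot: [-134.8, -89.6, -5.4]
ft_force: [0.6, 0.2, -0.5]
gripper_width: 0.0602
grasp_force: 0.0
```

Emit:
{"method": "move_arm", "body": {"moves": [{"jaw":0.4,"x":0.15,"y":0,"z":0,"rx":0,"ry":0,"rz":0},{"jaw":0.4,"x":0.4,"y":0,"z":0,"rx":0,"ry":0,"rz":0},{"jaw":0.4,"x":0.7,"y":0,"z":0,"rx":0,"ry":0,"rz":0},{"jaw":0.4,"x":1,"y":0,"z":0,"rx":0,"ry":0,"rz":0},{"jaw":0.4,"x":1,"y":0,"z":0,"rx":0,"ry":0,"rz":0},{"jaw":0.4,"x":1,"y":0,"z":0,"rx":0,"ry":0,"rz":0}]}}

```text
clock: 15.2
tool_pos: [0.5459, 0.1292, 0.2341]
tool_rot: [176.7, -89.8, 43.2]
ft_force: [0.6, -0.2, 0.1]
gripper_width: 0.0602
grasp_force: 0.0
```

```bash
python3 - <<'E'
from ik import *
import pickle
log();T=lambda G,ph,t:(np.array(G)+D*tool(ph,t)[:,2],tool(ph,t)); share(*T((.48,.07,.32),40,45))
a=snap('scene','scene9.png');b=snap('top','top9.png');w=snap('wrist');pickle.dump((a,b),open('s9.pkl','wb'))
# dark head in both views
for n,s,c in [('scene',a,(368,310)),('top',b,(231,219))]:
    u,v=c;g=s['pixels'][v-14:v+14,u-14:u+14].max(2); m=(g<60).astype(np.uint8)
    q=cv2.connectedComponentsWithStats(m); print(n,[(q[2][i].tolist(),(q[3][i]+[u-14,v-14]).round(1).tolist()) for i in range(1,q[0]) if q[2][i][4]>15])
print(proj(a,(.545,.128,.170)),proj(b,(.545,.128,.177)))
E
```

```text
15.2 [-29.8   7.5 141.5 107.5  79.5 -60.6] [0.5459 0.1292 0.2341] [176.7 -89.8  43.2] [ 0.6 -0.2  0.1] 0.0602 0.0
xyz [ 0.457  0.026 -0.483] rxyz [ 0.    -0.391 -0.   ]
scene [([6, 8, 17, 17, 213], [367.9, 312.1])]
top [([7, 7, 16, 16, 156], [231.8, 220.0])]
[367.4, 311.6] [231.4, 218.6]
```

The head is at scene (367.9,312.1) against a predicted (367.4,311.6), and top agrees, so the mandrel stands home and upright. Untilting.

Emit:
{"method": "move_arm", "body": {"moves": [{"jaw":0.4,"x":0.08,"y":0,"z":-0.08,"rx":0,"ry":-0.065,"rz":0},{"jaw":0.4,"x":0.15,"y":0.01,"z":-0.16,"rx":0,"ry":-0.13,"rz":0},{"jaw":0,"x":0.23,"y":0.01,"z":-0.24,"rx":0,"ry":-0.196,"rz":0},{"jaw":-0.5,"x":0.3,"y":0.02,"z":-0.32,"rx":0,"ry":-0.26,"rz":0},{"jaw":-1,"x":0.38,"y":0.02,"z":-0.4,"rx":0,"ry":-0.325,"rz":0},{"jaw":-1,"x":0.46,"y":0.025,"z":-0.48,"rx":0,"ry":-0.391,"rz":0},{"jaw":-1,"x":0.46,"y":0.025,"z":-0.48,"rx":0,"ry":-0.391,"rz":0},{"jaw":-1,"x":0.46,"y":0.025,"z":-0.48,"rx":0,"ry":-0.391,"rz":0}]}}

```text
clock: 16.15
tool_pos: [0.5037, 0.0905, 0.2871]
tool_rot: [-179.5, -44.9, 39.7]
ft_force: [0.4, -0.1, -0.1]
gripper_width: -0.0002
grasp_force: 0.0
```

Emit:
{"method": "move_arm", "body": {"moves": [{"jaw":-1,"x":-0.03,"y":0,"z":-0.06,"rx":0,"ry":-0.065,"rz":0},{"jaw":-1,"x":-0.05,"y":0,"z":-0.12,"rx":0,"ry":-0.13,"rz":0},{"jaw":-1,"x":-0.08,"y":0,"z":-0.18,"rx":0,"ry":-0.196,"rz":0},{"jaw":-1,"x":-0.11,"y":0,"z":-0.25,"rx":0,"ry":-0.26,"rz":0},{"jaw":-1,"x":-0.14,"y":0.01,"z":-0.31,"rx":0,"ry":-0.325,"rz":0},{"jaw":-1,"x":-0.16,"y":0.01,"z":-0.37,"rx":0,"ry":-0.393,"rz":0},{"jaw":-1,"x":-0.16,"y":0.01,"z":-0.37,"rx":0,"ry":-0.393,"rz":0},{"jaw":-1,"x":-0.16,"y":0.01,"z":-0.37,"rx":0,"ry":-0.393,"rz":0}]}}

```text
clock: 16.95
tool_pos: [0.4688, 0.0606, 0.3022]
tool_rot: [-179.4, 0.3, 40.0]
ft_force: [0.3, -0.4, -0.7]
gripper_width: 0.0002
grasp_force: 0.0
```

```bash
python3 - <<'E'
from ik import *
log();T=lambda G,ph,t:(np.array(G)+D*tool(ph,t)[:,2],tool(ph,t)); share(*T((.48,.15,.34),70,0))
E
```

```text
16.95 [ -1.3 -10.2 104.7   0.2  86.   48.7] [0.4688 0.0606 0.3022] [-179.4    0.3   40. ] [ 0.3 -0.4 -0.7] 0.0002 0.0
xyz [ 0.551 -0.51   0.05 ] rxyz [-0.006  0.001 -0.262]
```

Emit:
{"method": "move_arm", "body": {"moves": [{"jaw":-1,"x":0.14,"y":-0.13,"z":0.01,"rx":0,"ry":0,"rz":-0.07},{"jaw":-1,"x":0.28,"y":-0.26,"z":0.02,"rx":0,"ry":0,"rz":-0.13},{"jaw":-1,"x":0.42,"y":-0.39,"z":0.03,"rx":0,"ry":0,"rz":-0.2},{"jaw":-1,"x":0.55,"y":-0.51,"z":0.05,"rx":-0.006,"ry":0,"rz":-0.262},{"jaw":-1,"x":0.55,"y":-0.51,"z":0.05,"rx":-0.006,"ry":0,"rz":-0.262}]}}

```text
clock: 17.45
tool_pos: [0.4796, 0.1502, 0.2979]
tool_rot: [179.8, 0.1, 70.1]
ft_force: [0.5, -0.5, 0.2]
gripper_width: 0.0001
grasp_force: 0.0
```

Emit:
{"method": "move_arm", "body": {"moves": [{"jaw":-1,"x":0.22,"y":-0.06,"z":0.08,"rx":0,"ry":0,"rz":-0.06},{"jaw":-1,"x":0.45,"y":-0.12,"z":0.16,"rx":0,"ry":0,"rz":-0.12},{"jaw":-1,"x":0.67,"y":-0.18,"z":0.25,"rx":0,"ry":0,"rz":-0.17},{"jaw":-1,"x":0.89,"y":-0.235,"z":0.33,"rx":0,"ry":0,"rz":-0.231},{"jaw":-1,"x":0.89,"y":-0.235,"z":0.33,"rx":0,"ry":0,"rz":-0.231}]}}

```text
clock: 17.95
tool_pos: [0.4899, 0.2593, 0.257]
tool_rot: [-180.0, 0.3, 96.5]
ft_force: [-0.4, -0.7, -0.4]
gripper_width: -0.0001
grasp_force: 0.0
```

Emit:
{"method": "move_arm", "body": {"moves": [{"jaw":-1,"x":0.3,"y":0.11,"z":0.1,"rx":0,"ry":0,"rz":0},{"jaw":-1,"x":0.6,"y":0.22,"z":0.3,"rx":0,"ry":0,"rz":0},{"jaw":-1,"x":0.855,"y":0.33,"z":0.5,"rx":0,"ry":0,"rz":0},{"jaw":-1,"x":0.855,"y":0.33,"z":0.6,"rx":0,"ry":0,"rz":0},{"jaw":-1,"x":0.855,"y":0.33,"z":0.6,"rx":0,"ry":0,"rz":0}]}}

```text
clock: 18.45
tool_pos: [0.5182, 0.3623, 0.1842]
tool_rot: [-179.9, 0.5, 96.3]
ft_force: [0.2, -0.0, 0.0]
gripper_width: 0.0
grasp_force: 0.0
```

```bash
python3 - <<'E'
from ik import *
log(); S=np.array([.545,.128,0]);u=np.array([-.113,.9936,0]);share(S+.24*u+[0,0,.063],down(96.5))
w=snap('wrist','w10.png')
# red grip pixels in the wrist and the scene/top views
P=[S+(.15+r*np.sin(.6))*u+[0,0,.05+r*np.cos(.6)] for r in (.036,.061,.086)]
a=snap('scene');b=snap('top')
for n,s in (('w',w),('a',a),('b',b)):
    hs=cv2.cvtColor(s['pixels'],cv2.COLOR_RGB2HSV); m=(((hs[:,:,0]<6)|(hs[:,:,0]>174))&(hs[:,:,1]>150)&(hs[:,:,2]>70)).astype(np.uint8)
    q=cv2.connectedComponentsWithStats(m); print(n,[(q[2][i].tolist(),q[3][i].round(1).tolist()) for i in range(1,q[0]) if q[2][i][4]>20],[proj(s,x) for x in P])
E
```

```text
18.45 [28.8 14.4 92.1 -0.5 73.8 22.7] [0.5182 0.3623 0.1842] [-179.9    0.5   96.3] [ 0.2 -0.   0. ] 0.0 0.0
xyz [0.043 0.002 1.009] rxyz [-0.001  0.004 -0.002]
w [] [[312.6, 301.8], [312.5, 297.1], [312.3, 291.5]]
a [([612, 175, 15, 17, 48], [618.7, 183.8]), ([251, 344, 25, 26, 398], [263.8, 358.4]), ([534, 366, 13, 6, 22], [540.5, 367.9]), ([413, 384, 18, 11, 121], [421.1, 389.1])] [[415.6, 387.0], [422.2, 389.8], [429.2, 392.8]]
b [([61, 87, 16, 15, 184], [68.4, 94.1]), ([252, 135, 21, 20, 252], [262.5, 146.0]), ([53, 169, 80, 96, 2231], [89.2, 211.7]), ([44, 192, 37, 91, 572], [60.5, 237.4]), ([160, 224, 17, 8, 94], [167.4, 227.5]), ([82, 258, 97, 210, 10399], [127.0, 365.7]), ([257, 387, 43, 16, 279], [276.9, 393.2]), ([244, 403, 13, 9, 48], [249.7, 407.2]), ([298, 404, 15, 27, 120], [307.3, 415.1]), ([241, 412, 5, 12, 38], [243.0, 418.0]), ([276, 423, 10, 12, 45], [281.4, 428.2]), ([266, 431, 28, 37, 108], [285.0, 446.2]), ([247, 432, 18, 9, 31], [254.7, 435.2]), ([218, 441, 29, 39, 544], [231.6, 466.6]), ([123, 442, 80, 38, 1502], [169.2, 466.6]), ([295, 443, 8, 14, 23], [298.2, 448.7]), ([295, 452, 4, 12, 24], [296.2, 457.9])] [[174.5, 229.4], [167.4, 228.7], [160.1, 228.0]]
```

The lever grip is at scene (421,389) and top (167,227.5), matching the model. Descending behind it.

Emit:
{"method": "move_arm", "body": {"moves": [{"jaw":-1,"x":0.05,"y":0,"z":0.3,"rx":0,"ry":0,"rz":0},{"jaw":-1,"x":0.05,"y":0,"z":0.6,"rx":0,"ry":0,"rz":0},{"jaw":-1,"x":0.05,"y":0,"z":0.85,"rx":0,"ry":0,"rz":0},{"jaw":-1,"x":0.05,"y":0,"z":1,"rx":0,"ry":0,"rz":0},{"jaw":-1,"x":0.05,"y":0,"z":1,"rx":0,"ry":0,"rz":0},{"jaw":-1,"x":0.05,"y":0,"z":1,"rx":0,"ry":0,"rz":0}]}}

```text
clock: 19.2
tool_pos: [0.5212, 0.3702, 0.0695]
tool_rot: [179.6, 0.3, 96.3]
ft_force: [-0.6, 0.1, 0.1]
gripper_width: 0.0002
grasp_force: 0.0
```

Emit:
{"method": "move_arm", "body": {"moves": [{"jaw":-1,"x":-0.07,"y":0,"z":0,"rx":0,"ry":0,"rz":0},{"jaw":-1,"x":-0.14,"y":0,"z":0,"rx":0,"ry":0,"rz":0},{"jaw":-1,"x":-0.21,"y":0,"z":0,"rx":0,"ry":0,"rz":0},{"jaw":-1,"x":-0.28,"y":0,"z":0,"rx":0,"ry":0,"rz":0},{"jaw":-1,"x":-0.35,"y":0,"z":0,"rx":0,"ry":0,"rz":0},{"jaw":-1,"x":-0.42,"y":0,"z":0,"rx":0,"ry":0,"rz":0},{"jaw":-1,"x":-0.42,"y":0,"z":0,"rx":0,"ry":0,"rz":0}]}}

```text
clock: 19.9
tool_pos: [0.5261, 0.3191, 0.0681]
tool_rot: [179.7, 0.4, 96.4]
ft_force: [0.8, 0.5, 0.2]
gripper_width: 0.0002
grasp_force: 0.2
```

```bash
cat > lv.py <<'E'
from ik import *
log(); S=np.array([.545,.128,0]);u=np.array([-.113,.9936,0]);p,R=pose();print('tool y along fixture',(p-S)@u, 'off',(p-S)@[.9936,.113,0])
a=snap('scene');b=snap('top')
for n,s,box in (('a',a,(380,350,450,410)),('b',b,(150,210,215,245))):
    x0,y0,x1,y1=box;hs=cv2.cvtColor(s['pixels'],cv2.COLOR_RGB2HSV)[y0:y1,x0:x1]; m=(((hs[:,:,0]<6)|(hs[:,:,0]>174))&(hs[:,:,1]>150)&(hs[:,:,2]>50)).astype(np.uint8)
    q=cv2.connectedComponentsWithStats(m); print(n,[(q[2][i][4],(q[3][i]+[x0,y0]).round(1).tolist()) for i in range(1,q[0]) if q[2][i][4]>5],end=' model:')
    for t in (0,.4,.8,1.2): print(t,proj(s,S+(.15+.061*np.sin(.6-t))*u+[0,0,.05+.061*np.cos(.6-t)]),end=' ')
    print()
E
python3 lv.py
```

```text
19.9 [25.  19.4 99.3 -0.5 61.2 18.8] [0.5261 0.3191 0.0681] [179.7   0.4  96.4] [0.8 0.5 0.2] 0.0002 0.2
tool y along fixture 0.19202807009601 off 0.0027838266395750714
a [(np.int32(82), [414.9, 382.7])] model:0 [422.2, 389.8] 0.4 [415.5, 380.0] 0.8 [407.5, 370.9] 1.2 [399.5, 364.0] 
b [(np.int32(102), [152.1, 235.1]), (np.int32(73), [172.8, 226.8])] model:0 [167.4, 228.7] 0.4 [174.8, 227.5] 0.8 [183.8, 226.8] 1.2 [192.9, 226.7]
```

The lever is following, at about 0.3 rad. Continuing the push.

Emit:
{"method": "move_arm", "body": {"moves": [{"jaw":-1,"x":-0.06,"y":0,"z":0,"rx":0,"ry":0,"rz":0},{"jaw":-1,"x":-0.12,"y":0,"z":0,"rx":0,"ry":0,"rz":0},{"jaw":-1,"x":-0.18,"y":0,"z":0,"rx":0,"ry":0,"rz":0},{"jaw":-1,"x":-0.24,"y":0,"z":0,"rx":0,"ry":0,"rz":0},{"jaw":-1,"x":-0.3,"y":0,"z":0,"rx":0,"ry":0,"rz":0},{"jaw":-1,"x":-0.33,"y":0,"z":0,"rx":0,"ry":0,"rz":0},{"jaw":-1,"x":-0.33,"y":0,"z":0,"rx":0,"ry":0,"rz":0}]}}

```text
clock: 20.7
tool_pos: [0.5302, 0.2799, 0.068]
tool_rot: [179.7, 0.4, 96.4]
ft_force: [0.5, 1.4, 0.7]
gripper_width: 0.0001
grasp_force: 0.4
```

```bash
python3 lv.py
```

```text
20.7 [ 21.4  17.7 101.5  -0.5  60.6  15.2] [0.5302 0.2799 0.068 ] [179.7   0.4  96.4] [0.5 1.4 0.7] 0.0001 0.4
tool y along fixture 0.15259646471472035 off 0.002465314387637719
a [(np.int32(6), [432.3, 360.3]), (np.int32(57), [402.5, 365.8])] model:0 [422.2, 389.8] 0.4 [415.5, 380.0] 0.8 [407.5, 370.9] 1.2 [399.5, 364.0] 
b [(np.int32(429), [162.0, 227.7]), (np.int32(55), [186.7, 225.8])] model:0 [167.4, 228.7] 0.4 [174.8, 227.5] 0.8 [183.8, 226.8] 1.2 [192.9, 226.7]
```

Emit:
{"method": "move_arm", "body": {"moves": [{"jaw":-1,"x":-0.02,"y":0,"z":0,"rx":0,"ry":0,"rz":0},{"jaw":-1,"x":-0.04,"y":0,"z":0,"rx":0,"ry":0,"rz":0},{"jaw":-1,"x":-0.06,"y":0,"z":0,"rx":0,"ry":0,"rz":0},{"jaw":-1,"x":-0.08,"y":0,"z":0,"rx":0,"ry":0,"rz":0},{"jaw":-1,"x":-0.08,"y":0,"z":0,"rx":0,"ry":0,"rz":0}]}}

```text
clock: 21.3
tool_pos: [0.5312, 0.2712, 0.0681]
tool_rot: [179.7, 0.3, 96.4]
ft_force: [-0.6, 1.9, -0.5]
gripper_width: 0.0
grasp_force: 0.6
```

Emit:
{"method": "move_arm", "body": {"moves": [{"jaw":-1,"x":-0.015,"y":0,"z":0,"rx":0,"ry":0,"rz":0},{"jaw":-1,"x":-0.03,"y":0,"z":0,"rx":0,"ry":0,"rz":0},{"jaw":-1,"x":-0.03,"y":0,"z":0,"rx":0,"ry":0,"rz":0}]}}

```text
clock: 21.6
tool_pos: [0.5317, 0.2677, 0.0683]
tool_rot: [179.7, 0.3, 96.4]
ft_force: [-0.1, 0.5, 0.9]
gripper_width: -0.0001
grasp_force: 0.6
```

```bash
python3 lv.py
```

```text
21.6 [ 20.2  17.1 102.2  -0.5  60.5  14. ] [0.5317 0.2677 0.0683] [179.7   0.3  96.4] [-0.1  0.5  0.9] -0.0001 0.6
tool y along fixture 0.14026997660809684 off 0.002542662112407941
a [(np.int32(71), [397.3, 360.6])] model:0 [422.2, 389.8] 0.4 [415.5, 380.0] 0.8 [407.5, 370.9] 1.2 [399.5, 364.0] 
b [(np.int32(490), [165.5, 227.1]), (np.int32(61), [192.0, 225.9])] model:0 [167.4, 228.7] 0.4 [174.8, 227.5] 0.8 [183.8, 226.8] 1.2 [192.9, 226.7]
```

Emit:
{"method": "move_arm", "body": {"moves": [{"jaw":-1,"x":-0.015,"y":0,"z":0,"rx":0,"ry":0,"rz":0},{"jaw":-1,"x":-0.03,"y":0,"z":0,"rx":0,"ry":0,"rz":0},{"jaw":-1,"x":-0.03,"y":0,"z":0,"rx":0,"ry":0,"rz":0}]}}

```text
clock: 22.0
tool_pos: [0.532, 0.2663, 0.0686]
tool_rot: [179.7, 0.1, 96.4]
ft_force: [-0.4, 6.0, -0.4]
gripper_width: 0.0002
grasp_force: 2.8
```

```bash
python3 lv.py
```

```text
22.0 [ 19.9  17.  102.3  -0.2  60.4  13.7] [0.532  0.2663 0.0686] [1.797e+02 1.000e-01 9.640e+01] [-0.4  6.  -0.4] 0.0002 2.8
tool y along fixture 0.13884119614690524 off 0.002685350752766366
a [(np.int32(63), [396.8, 360.1])] model:0 [422.2, 389.8] 0.4 [415.5, 380.0] 0.8 [407.5, 370.9] 1.2 [399.5, 364.0] 
b [(np.int32(509), [166.1, 226.6]), (np.int32(58), [192.5, 225.9])] model:0 [167.4, 228.7] 0.4 [174.8, 227.5] 0.8 [183.8, 226.8] 1.2 [192.9, 226.7]
```

Force is rising (6 N) and motion is stopping. One more firm nudge to confirm the stop.

Emit:
{"method": "move_arm", "body": {"moves": [{"jaw":-1,"x":-0.01,"y":0,"z":0,"rx":0,"ry":0,"rz":0},{"jaw":-1,"x":-0.02,"y":0,"z":0,"rx":0,"ry":0,"rz":0},{"jaw":-1,"x":-0.02,"y":0,"z":0,"rx":0,"ry":0,"rz":0}]}}

```text
clock: 22.4
tool_pos: [0.5321, 0.266, 0.0688]
tool_rot: [179.6, -0.1, 96.3]
ft_force: [-1.9, 11.6, -0.3]
gripper_width: -0.0001
grasp_force: 4.6
```

```bash
python3 lv.py
```

```text
22.4 [ 19.8  16.9 102.4   0.   60.3  13.4] [0.5321 0.266  0.0688] [ 1.796e+02 -1.000e-01  9.630e+01] [-1.9 11.6 -0.3] -0.0001 4.6
tool y along fixture 0.13855657422804307 off 0.002809938921585829
a [(np.int32(59), [396.5, 359.8])] model:0 [422.2, 389.8] 0.4 [415.5, 380.0] 0.8 [407.5, 370.9] 1.2 [399.5, 364.0] 
b [(np.int32(531), [166.8, 226.2]), (np.int32(61), [192.1, 226.1])] model:0 [167.4, 228.7] 0.4 [174.8, 227.5] 0.8 [183.8, 226.8] 1.2 [192.9, 226.7]
```

Hard stop at 11.6 N. Backing away and up, then checking.

Emit:
{"method": "move_arm", "body": {"moves": [{"jaw":-1,"x":0.1,"y":0,"z":0,"rx":0,"ry":0,"rz":0},{"jaw":-1,"x":0.3,"y":0,"z":0,"rx":0,"ry":0,"rz":0},{"jaw":-1,"x":0.6,"y":0,"z":0,"rx":0,"ry":0,"rz":0},{"jaw":-1,"x":0.8,"y":0,"z":-0.3,"rx":0,"ry":0,"rz":0},{"jaw":-1,"x":0.9,"y":0,"z":-0.7,"rx":0,"ry":0,"rz":0},{"jaw":-1,"x":0.9,"y":0,"z":-1,"rx":0,"ry":0,"rz":0},{"jaw":-1,"x":0.9,"y":0,"z":-1,"rx":0,"ry":0,"rz":0},{"jaw":-1,"x":0.9,"y":0,"z":-1,"rx":0,"ry":0,"rz":0}]}}

```text
clock: 23.3
tool_pos: [0.5204, 0.3699, 0.1892]
tool_rot: [179.6, 0.3, 96.4]
ft_force: [-0.4, -0.1, -0.3]
gripper_width: -0.0003
grasp_force: 0.0
```

```bash
python3 - <<'E'
from ik import *
import pickle
log(); a=snap('scene','scene11.png');b=snap('top','top11.png');d=pickle.load(open('s.pkl','rb'))
S=np.array([.545,.128,0]);u=np.array([-.113,.9936,0])
def cen(s,box,f):
    x0,y0,x1,y1=box; hs=cv2.cvtColor(s['pixels'],cv2.COLOR_RGB2HSV)[y0:y1,x0:x1].astype(int); m=f(hs).astype(np.uint8)
    q=cv2.connectedComponentsWithStats(m); i=1+np.argmax(q[2][1:,4]); return [int(x) for x in q[2][i]+[x0,y0,0,0,0]],(q[3][i]+[x0,y0]).round(1)
red=lambda h:((h[:,:,0]<6)|(h[:,:,0]>174))&(h[:,:,1]>150)&(h[:,:,2]>50)
yel=lambda h:(abs(h[:,:,0]-24)<6)&(h[:,:,1]>180)&(h[:,:,2]>120)
blk=lambda h:h[:,:,2]<60
ra,rb=cen(a,(380,345,450,410),red),cen(b,(180,215,215,240),red); print(ra,rb)
X,e=tri((a,*ra[1]),(b,*rb[1])); print('red',X,e,'along',(X-S)@u,'ang',np.arctan2((X-S)@u-.15,X[2]-.05))
for n,s in(('old',d),('new',{'scene':a,'top':b})):
    ya,yb=cen(s['scene'],(340,310,420,390),yel),cen(s['top'],(195,205,260,250),yel); print(n,'fork',ya,yb)
ha,hb=cen(a,(354,296,382,326),blk),cen(b,(217,205,245,233),blk);print('head',ha,hb)
for y in (.024,.0,-.01):print('fork tip at',y,proj(b,S+y*u+[0,0,.081]))
E
```

```text
23.3 [29.4 14.5 91.4 -0.5 73.9 23.1] [0.5204 0.3699 0.1892] [179.6   0.3  96.4] [-0.4 -0.1 -0.3] -0.0003 0.0
([393, 355, 13, 21, 145], array([399.2, 365. ])) ([186, 222, 12, 8, 66], array([191.7, 225.9]))
red [0.53403544 0.24514722 0.10264316] [0.3162277660168559, 0.2828427124746431] along 0.1176364742388383 ang -0.5512103283360904
old fork ([366, 334, 31, 32, 426], array([382.3, 351.3])) ([203, 218, 24, 17, 274], array([212.4, 226.2]))
new fork ([355, 325, 31, 28, 399], array([371.2, 338.7])) ([216, 218, 24, 16, 210], array([223.2, 226.9]))
head ([360, 304, 17, 17, 204], array([367.8, 312.4])) ([224, 212, 16, 16, 151], array([231.9, 219.8]))
fork tip at 0.024 [227.8, 225.1]
fork tip at 0.0 [236.5, 224.4]
fork tip at -0.01 [240.1, 224.1]
```

```bash
python3 - <<'E'
from ik import *
import pickle
d=pickle.load(open('s.pkl','rb'))
S=np.array([.545,.128,0]);u=np.array([-.113,.9936,0])
X,e=tri((d['scene'],421.1,389.1),(d['top'],167.4,227.5)); print(X,e,(X-S)@u,np.arctan2((X-S)@u-.15,X[2]-.05))
E
```

```text
[0.52686803 0.30972384 0.10586136] [0.22360679774995354, 0.14142135623730145] 0.18260971710302032 0.5283938946809097
```

The open and locked readings are symmetric (+0.53 and −0.55 with the same viewing bias), so the lever is at its hard stop. The head has not moved. Handing in.

```bash
python3 -c "
from station import ticket
print(ticket.hand_in())"
```

```text
the job is handed in; nothing more can be done
None
```

The job is handed in. The mandrel stands upright in the socket with its collar down on the block, the lever is thrown over to its hard stop with the fork moved over the collar, and the arm is clear of everything; the hand-in returned no verdict.

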